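Lock off the test kiln's isolator

TASK

The little test kiln is about to have its elements changed, so isolate it and lock it off. Press the isolator's red lever down by its thumb cup until you feel it meet its stop, swing it a quarter turn out of its on notch (red mark) to off (green mark) and let it spring fully up into the off notch; then push the yellow locking pin fully home through the two steel lugs and the lever's tongue between them, and let go of it. Do not force the lever (40 N is too much), and leave the other things on the bench where they are.

Things in the scene. Friction and masses are not known exactly. Their poses are not given: they have to be found in the camera images.
- isolator: Rotary isolator: grey box 130 x 172 mm (x, y), 55 mm high, screwed flat to the bench. Origin: centre of its underside, below the lever's axis; z up, x to its back. On top, round the axis, a 64 mm wide, 36 to 44 mm high aluminium gate collar. At its +y side two upright steel lugs, 36 mm wide, 39 mm high, from y = 46 to 54 and 76 to 84 mm, each with a 16 mm hole along y, 25 mm above the box's top.
- lever_turn (a joint): Turn of the red lever about the box's vertical axis, rad. 0 = on: cup along the box's -x (over the red mark), tongue along +x. 1.571 = off: turned counter-clockwise from above, cup along -y (green mark), tongue along +y between the lugs. Stops at -0.03 and 1.60. Blocked unless pressed; 0.03 rad play each way in the two notches. Pressed, it turns with little friction and stays where left.
- lever_press (a joint): How far the lever is pressed down, m; 0 = fully up. A spring lifts it, about 5 N at first, about 11 N when deep. It turns only in the last 1.7 mm of its stroke, where it meets a rubber bump stop (15 N a mm, then hard). The gate is set differently each time: the stroke ends anywhere from 0.0047 to 0.0117. Let go between the notches it stays down under the gate; in the on or off notch it springs up to 0.
- thumb_cup (a point): Centre of the floor of the round thumb cup at the lever's long end, 72 mm from the lever's axis, 116 mm above the bench when up. Open at the top: inner width 54 mm, outer 66 mm, rim 12 mm above the floor. Closed fingertips fit into it to press the lever down and push it round by the rim. Its x points from the cup to the lever's axis.
- tongue_hole (a point): Centre of the 18 mm hole in the lever's steel tongue, a plate 6 mm thick, 30 mm wide, hanging from the lever's short end, 65 mm from the axis. The hole lies along the lever. At off with the lever up it stands between the lugs in line with their holes, but for the lever's play (2 mm sideways); the pin's tapered nose pushes it into line.
- lock_hole (a point): Mouth of the outer lug's hole: centre of the hole on the lug's outer face, 80 mm above the bench, 84 mm from the lever's axis. Axes are the isolator's: y points out of the hole, away from the lever's axis; the pin goes in along -y.
- pin_grip (a point): Centre of the locking pin's yellow grip, a flat block 72 mm long (x), 28 mm wide (y), 14 mm high (z). The pin lies flat on the bench, this point 7 mm above it; x points along the pin to its nose. At x = +36 mm the grip ends in a shoulder, whence a steel rod of 14 mm diameter runs on for 48 mm. A small wire ring stands 20 mm out behind. Weight 0.11 to 0.23 kg.
- pin_nose (a point): Tip of the pin's rod, 84 mm ahead of the grip's centre; the last 10 mm taper from 14 to 6 mm. With the shoulder against the outer lug this point is 48 mm inside the lock hole, past the inner lug. Axes as pin_grip.
- glaze_jar_blue: Bystander, to be left alone: blue-labelled glaze jar with a black lid, 58 mm across, 73 mm tall, standing at the back left of the work. Origin: centre of its underside.
- glaze_jar_white: Bystander, to be left alone: white-labelled glaze jar with a black lid, 58 mm across, 73 mm tall, standing between press and kiln. Origin: centre of its underside.
- test_tile: Bystander, to be left alone: flat fired test tile, 72 x 40 x 9 mm, lying near the bench's front edge. Origin: centre of its underside.
- tape_roll: Bystander, to be left alone: roll of masking tape, 104 mm across, 25 mm high, lying by the tool tin. Origin: centre of its underside.

How it is judged:
By the outcome, as a careful person would: the job done as asked, in the order asked, and still so for the second after the job is handed in, with the robot touching nothing.
It also fails if it takes over 61 s, if anything falls off the work surface, if the arm or the gripper's body presses on something with over 40 N, if the wrist force passes 120 N, or if a joint passes its speed limit or range.

ROBOT

A 6-joint arm with a two-finger parallel gripper is mounted at the origin on a cart in front of the work surface, level with it; the furniture and walls round the work are solid. World frame = base frame: x ahead of the robot, y to its left, z up, the work surface at z = 0. Lengths are in mm, angles in rad, forces in N, time in s.
With the tool pointing down it reaches from about 275 to 750 mm from the base axis. Payload 10.2 kg.
Tool frame: the origin (TCP) lies between the finger pads; the fingertips stand 17 mm ahead of it and the grasp point (between the pads) lies 2 mm behind it; y points along the fingers, x is the direction in which the jaws open and shut, and the axes are right-handed (so a half turn about y gives the same grasp; the last joint's range is limited). The gripper opens to 85 mm and grips with 20 to 120 N. Pads are 22 mm wide; open, the fingers measure 114 mm over their backs; the gripper's body (76 mm by 85 mm) begins 54 mm behind the grasp point. The pads swing forward as they close: fully open they stand 13 mm farther back than shut.
Start: joints at [1.021, 0.313, 1.498, -0, 1.331, -0.223], TCP at [168.545, 497.216, 248.294] pointing down, gripper open.
Joint ranges: [-2.94, 2.94], [-0.97, 2.17], [0.19, 2.56], [-1.23, 4.37], [0.02, 3.11], [-2.88, 2.88]. Speed limits (rad/s): [2.39, 2.39, 3.01, 3.14, 3.14, 3.14].

INTERFACE

Orientations are given as a unit quaternion [w, x, y, z].
In Python, from rig import ctrl gives the robot as it stands.
- The arm moves only by the tool jog_arm, never from a script. Its argument "targets" is a list of rows, each an object with "offset": the shift along the tool's x, y, z in m, a list of three; "yaw": the turn about the tool's y in rad. In form: [{"offset": [dx, dy, dz], "yaw": yaw}, ...]. A call has 1 to 12 rows; each row is the pose to reach, as a shift and turn from the pose measured when the call began, along the tool's axes at that moment; what a row does not reach only later rows make up. A row lasts 1/12 s, in which the tool goes at most 41.7 mm and 7.16 degrees, less where a joint would pass 70% of its speed; a pose out of reach is approached as far as the arm can. A call with a gripper value outside its range is refused whole. "fingers" is the finger opening in m, from 0 to 0.0854, set as the call begins (left out, the last holds). The fingers move at their own pace and stop on an object; "grip_force" is the grip in N (left out, the last holds). Time passes only in rows, so rows that repeat a pose let the fingers close. It gives the time, the measured TCP pose, the force and the opening at its end, in the units of the state.
- ctrl.sense(): the state, without advancing time (a new reading comes with each control period).
- ctrl.capture(name): name is "scene" or "top" or "wrist"; returns a dict with "img" (400x640x3 uint8, red, green, blue), "intrinsics" (3x3 intrinsics, pixels), "k1" (the pictures are not rectified: a ray, as slopes to the right and down, at radius r is drawn at 1 + k1 r^2 times it, then the intrinsics apply), "T" (4x4, takes a point from camera to world coordinates); the wrist camera has in their place "mount" (4x4, takes a point from camera to tool coordinates, whose origin is the TCP and whose axes are the tool frame's). Camera axes: x right, y up, looking along -z (the intrinsics and any distortion apply to the point x, -y, -z); pixel columns grow to the right and rows downward; lengths in mm; the calibration is good to about 2 mm. A picture is of the moment at which its call begins: read the wrist's pose just before it. There is no depth.
- ctrl.finish_job(): hands the job in, once; it reports no verdict.
Trained networks look in the newest picture that a camera, given by its name, has taken for a name from the list of things; names that differ only in an ending like _2 or _b are one class to them, and where a whole thing is asked for, a point or a joint stands for the part that bears it (a point fixed in the world has none). Each returns a list of dicts, best first, with "score" (0 to 1); they miss things now and then, are a little off and sometimes report something else, mostly with a low value. They report only what shows in the picture. A call takes as long as a camera call.
- ctrl.boxes_of(camera, target): "box" ([left, top, right, bottom] in pixels, round what is visible of it).
- ctrl.regions_of(camera, target): "region" (400x640 bool, what is visible of it) and "box" ([left, top, right, bottom] in pixels, round what is visible of it).
The state is a dict: "time_s": time; "joints": joint angles; "dq": joint speeds; "tau": joint torques, N m; "eef_pos": TCP position; "ee_rot": TCP orientation; "force": force on the tool from outside, world axes, zero at the start; "wrist_torque": the same for the moment, N m; "grip_width": opening from 0.0 (shut) to 1.0 (fully open).
Only numpy, scipy, OpenCV 4.12 (cv2) and the standard library are available. Lean on these libraries where they do the work, as an engineer would, in place of code of your own. Each camera call takes 0.05 s, during which the arm holds its last target.

## Working session

There is one attempt and no reset: what is moved stays moved. The work goes in short steps, Python scripts to look and compute and a tool call to move; the robot and the scene stay as the last step left them, time stands still between calls to the robot, and variables do not carry over. Pictures are saved under pics/ and viewed, and the job is handed in when it is done.

Besides the shell and the picture viewer there is one more tool, called after "Call:" by a JSON object that holds its "method" and its "body". jog_arm: Moves the arm, as the interface text tells. Its arguments: {"type":"object","properties":{"targets":{"type":"array"},"fingers":{"type":"number"},"grip_force":{"type":"number"}},"required":["targets"]}

```bash
ls; mkdir -p pics; python3 - <<'E'
from rig import ctrl
import cv2
print(ctrl.sense())
for n in ("scene","top","wrist"):
    c=ctrl.capture(n)
    cv2.imwrite(f"pics/{n}0.png",c["img"][:,:,::-1])
    print(n,c["intrinsics"],c["k1"],c.get("T",c.get("mount")))
    for t in ["isolator","thumb_cup","tongue_hole","lock_hole","pin_grip","pin_nose","glaze_jar_blue","glaze_jar_white","test_tile","tape_roll"]:
        try: print(t,[(b["box"],round(b["score"],2)) for b in ctrl.boxes_of(n,t)][:3])
        except Exception as e: print(t,e)
print(ctrl.sense()["time_s"])
E
```

```text
pics
{'time_s': 0.0, 'joints': array([ 1.02058772e+00,  3.13464534e-01,  1.49843281e+00, -1.18605482e-05,
        1.33099024e+00, -2.23415309e-01]), 'dq': array([-0.00020283, -0.0001238 , -0.00036181,  0.00047722,  0.00052264,
        0.0003386 ]), 'tau': array([-1.28571988e-03, -4.12269044e+01, -2.59750521e+01, -2.33872424e-04,
        4.07196087e-03,  3.15050706e-06]), 'eef_pos': array([168.42662648, 497.00532354, 247.72923115]), 'ee_rot': array([-0.57449335,  0.57485623,  0.41158532, -0.41242603]), 'force': array([ 0.21954127,  0.06560274, -1.24188339]), 'wrist_torque': array([ 0.01858552, -0.04021264,  0.01001555]), 'grip_width': 1.0013750298997988}
scene [[416.5512927    0.         317.28255666]
 [  0.         416.5512927  201.55690371]
 [  0.           0.           1.        ]] -0.028703032641832636 [[ 7.49832687e-01  3.31470303e-01 -5.72606653e-01 -6.96720867e+01]
 [-6.61212305e-01  3.44769336e-01 -6.66282518e-01 -6.31324107e+02]
 [-2.34356530e-02  8.78214976e-01  4.77691560e-01  6.03951690e+02]
 [ 0.00000000e+00  0.00000000e+00  0.00000000e+00  1.00000000e+00]]
isolator [([33
[... 1500 characters left out ...]
6], 0.76), ([366.0, 194.1, 433.1, 260.0], 0.39)]
tape_roll [([314.2, 229.1, 329.0, 265.3], 0.55)]
wrist [[294.80861326   0.         321.07503366]
 [  0.         294.80861326 191.29438442]
 [  0.           0.           1.        ]] 0.01550079966598293 [[ 9.99999980e-01  1.52102849e-04  1.30422639e-04  7.97839923e-02]
 [ 8.30364039e-05  2.77792050e-01 -9.60641229e-01 -1.25150845e+02]
 [-1.82346640e-04  9.60641220e-01  2.77792032e-01  6.97262106e+01]
 [ 0.00000000e+00  0.00000000e+00  0.00000000e+00  1.00000000e+00]]
isolator []
thumb_cup []
tongue_hole []
lock_hole []
pin_grip []
pin_nose []
glaze_jar_blue []
glaze_jar_white []
test_tile [([151.5, 357.4, 164.4, 377.7], 0.66)]
tape_roll []
1.65
```

View images.

View pics/scene0.png

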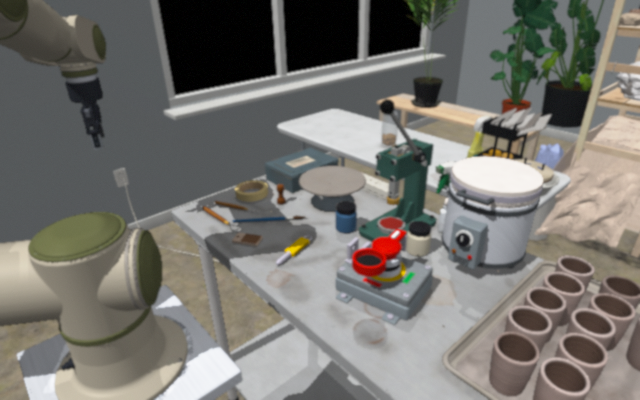

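View pics/top0.png

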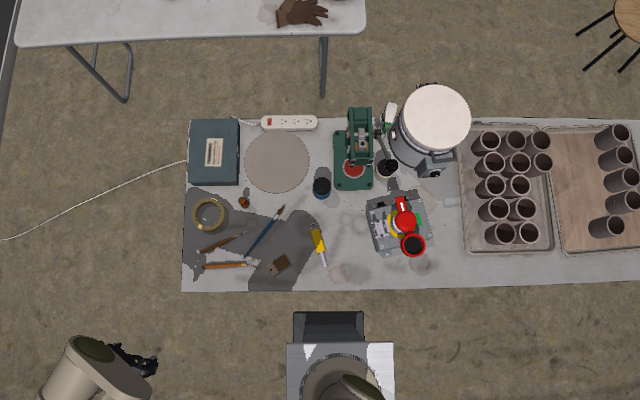

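View pics/wrist0.png

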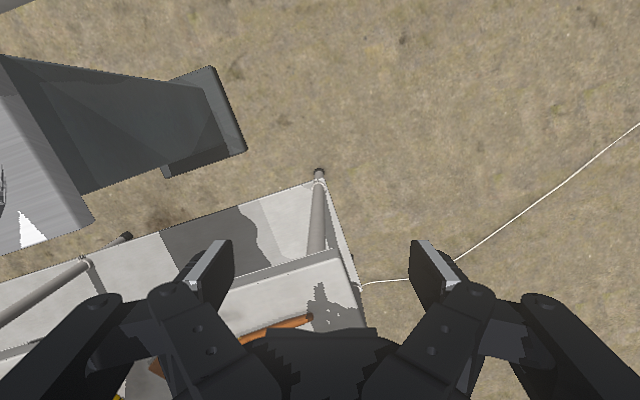

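```bash
python3 - <<'E'
import cv2
t=cv2.imread("pics/top0.png"); cv2.imwrite("pics/top0z.png",cv2.resize(t[140:290,260:450],None,fx=4,fy=4,interpolation=cv2.INTER_CUBIC))
t=cv2.imread("pics/scene0.png"); cv2.imwrite("pics/scene0z.png",cv2.resize(t[190:340,260:450],None,fx=4,fy=4,interpolation=cv2.INTER_CUBIC))
E
```

```text
(no output)
```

View pics/top0z.png

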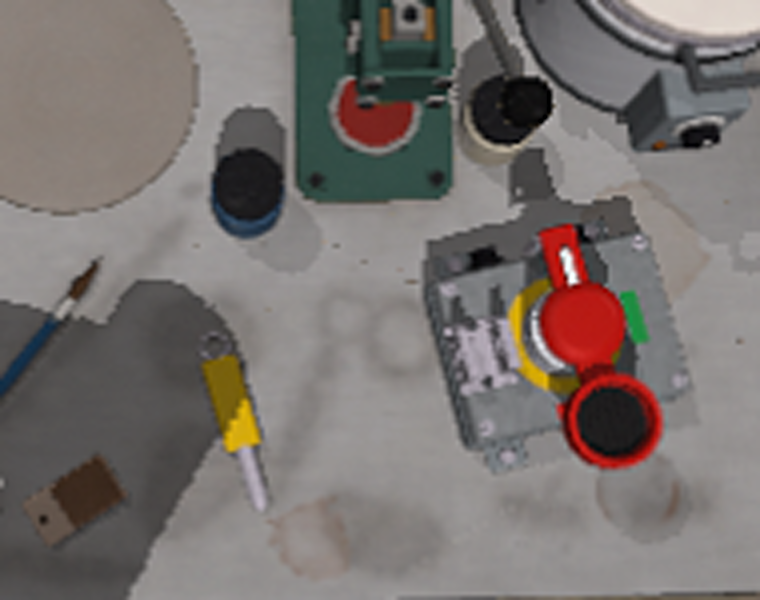

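View pics/scene0z.png

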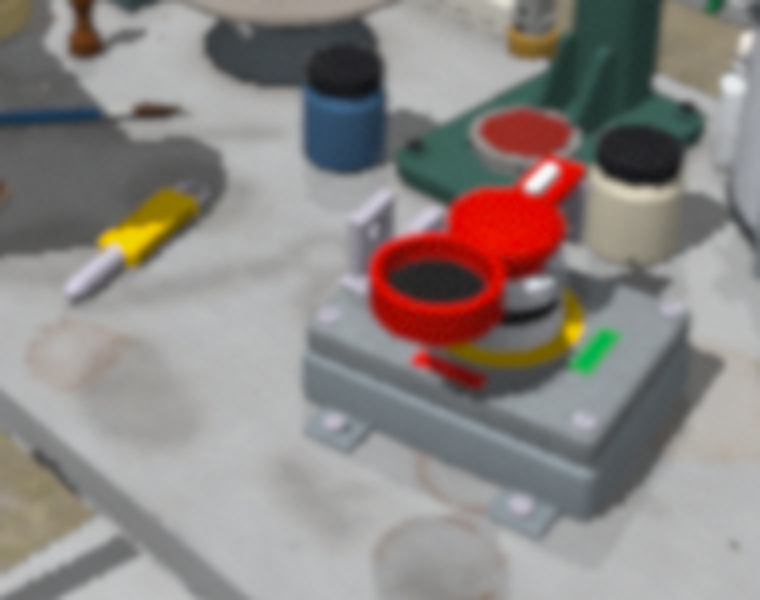

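```bash
cat > h.py <<'E'
import numpy as np, cv2
from scipy.spatial.transform import Rotation as R
def pose(s):
    q=s["ee_rot"]; T=np.eye(4); T[:3,:3]=R.from_quat([q[1],q[2],q[3],q[0]]).as_matrix(); T[:3,3]=s["eef_pos"]; return T
def camT(c,s=None):
    return c["T"] if "T" in c else pose(s)@c["mount"]
def ray(K,k1,T,uv):
    p=cv2.undistortPoints(np.array([[uv]],float),K,np.array([k1,0,0,0.]))[0,0]
    d=T[:3,:3]@np.array([p[0],-p[1],-1]); return T[:3,3],d
def atz(K,k1,T,uv,z):
    o,d=ray(K,k1,T,uv); return o+d*(z-o[2])/d[2]
def proj(K,k1,T,P):
    P=np.atleast_2d(P); q=(P-T[:3,3])@T[:3,:3]; q=q*[1,-1,-1]
    return cv2.projectPoints(q,np.zeros(3),np.zeros(3),K,np.array([k1,0,0,0.]))[0][:,0]
def tri(rs):
    A=np.zeros((3,3));b=np.zeros(3)
    for o,d in rs:
        d=d/np.linalg.norm(d);M=np.eye(3)-np.outer(d,d);A+=M;b+=M@o
    return np.linalg.solve(A,b)
E
python3 - <<'E'
from h import *
Ks=np.array([[416.551,0,317.283],[0,416.551,201.557],[0,0,1]]);Kt=np.array([[380.699,0,312.073],[0,380.699,208.364],[0,0,1]])
from rig import ctrl
s=ctrl.sense(); c={n:ctrl.capture(n) for n in("scene","top")}
r=lambda n,u,v:ray(c[n]["intrinsics"],c[n]["k1"],c[n]["T"],(u,v))
Z=lambda n,u,v,z:atz(c[n]["intrinsics"],c[n]["k1"],c[n]["T"],(u,v),z).round(1)
t=lambda x,y:(260+x/4,140+y/4)
g=lambda x,y:(260+x/4,190+y/4)
print("cup tri",tri([r("top",*t(613,420)),r("scene",*g(437,283))]), Z("top",*t(613,420),128),Z("scene",*g(437,283),128))
print("hub",tri([r("top",*t(582,325)),r("scene",*g(508,225))]))
print("pin nose",Z("top",*t(262,507),7),Z("scene",*g(70,293),7))
print("pin grip",Z("top",*t(232,400),10),Z("scene",*g(150,225),10),"ring",Z("top",*t(213,345),7))
print("jarblue",Z("top",*t(248,185),73),"white",Z("top",*t(500,112),73))
T=pose(s);print(T.round(3))
E
```

```text
cup tri [ 425.3123326  -203.99577774  119.91740795] [ 424.8 -201.9  128. ] [ 416.9 -211.1  128. ]
hub [ 494.07755308 -188.76084625  112.85455937]
pin nose [373.1  36.1   7. ] [375.6  37.3   7. ]
pin grip [454.2  57.4  10. ] [452.   56.1  10. ] ring [497.   71.2   7. ]
jarblue [607.  44.  73.] white [ 660.5 -145.8   73. ]
[[ 3.21000e-01 -0.00000e+00 -9.47000e-01  1.68514e+02]
 [ 9.47000e-01  0.00000e+00  3.21000e-01  4.97220e+02]
 [-0.00000e+00 -1.00000e+00  0.00000e+00  2.48296e+02]
 [ 0.00000e+00  0.00000e+00  0.00000e+00  1.00000e+00]]
```

Call:
{"method": "jog_arm", "body": {"targets": [{"offset":[-0.03,0,-0.024],"yaw":0.06},{"offset":[-0.06,0,-0.047],"yaw":0.12},{"offset":[-0.09,0,-0.071],"yaw":0.18},{"offset":[-0.12,0,-0.094],"yaw":0.24},{"offset":[-0.15,0,-0.118],"yaw":0.3},{"offset":[-0.18,0,-0.141],"yaw":0.36},{"offset":[-0.21,0,-0.165],"yaw":0.42},{"offset":[-0.24,0,-0.188],"yaw":0.48},{"offset":[-0.27,0,-0.212],"yaw":0.54},{"offset":[-0.3,0,-0.236],"yaw":0.6},{"offset":[-0.33,0,-0.259],"yaw":0.66},{"offset":[-0.36,0,-0.283],"yaw":0.72}], "fingers": 0}}

```text
time_s: 2.75
eef_pos: [321.0, 63.6, 248.6]
ee_rot: [-0.683, 0.683, 0.183, -0.182]
force: [1.0, 0.2, 0.0]
grip_width: -0.001
```

Call:
{"method": "jog_arm", "body": {"targets": [{"offset":[-0.007,0,-0.037],"yaw":0.04},{"offset":[-0.014,0,-0.074],"yaw":0.08},{"offset":[-0.021,0,-0.111],"yaw":0.12},{"offset":[-0.028,0,-0.148],"yaw":0.16},{"offset":[-0.035,0,-0.185],"yaw":0.2},{"offset":[-0.042,0,-0.222],"yaw":0.25},{"offset":[-0.048,0,-0.255],"yaw":0.29},{"offset":[-0.053,0,-0.275],"yaw":0.314},{"offset":[-0.053,0,-0.282],"yaw":0.314},{"offset":[-0.053,0,-0.282],"yaw":0.314},{"offset":[-0.053,0,-0.282],"yaw":0.314}]}}

```text
time_s: 3.67
eef_pos: [415.3, -206.6, 248.7]
ee_rot: [0.703, -0.703, -0.074, 0.073]
force: [0.2, -0.0, -0.2]
grip_width: -0.0
```

```bash
python3 - <<'E'
from h import *
from rig import ctrl
import pickle
s=ctrl.sense(); c=ctrl.capture("wrist")
print(s["time_s"],s["eef_pos"],s["dq"].round(3),s["force"],s["joints"].round(2))
pickle.dump((s,c),open("w1.pkl","wb"))
cv2.imwrite("pics/w1.png",c["img"][:,:,::-1])
for t in ["isolator","thumb_cup","pin_grip"]:
    for b in ctrl.boxes_of("wrist",t)[:2]: print(t,b["box"],round(b["score"],2))
print(pose(s).round(3))
E
```

```text
3.6667 [ 415.26229982 -206.61027677  248.65472632] [ 0.016 -0.02   0.013  0.001  0.    -0.001] [ 0.22356822 -0.02257819 -0.21576438] [-0.72  0.18  1.67  0.    1.29 -0.92]
isolator [300.5, 88.2, 493.3, 240.7] 0.7
thumb_cup [297.8, 145.7, 491.7, 223.0] 0.97
[[ 9.78000e-01  1.00000e-03 -2.06000e-01  4.15262e+02]
 [ 2.06000e-01  0.00000e+00  9.78000e-01 -2.06610e+02]
 [ 1.00000e-03 -1.00000e+00  0.00000e+00  2.48655e+02]
 [ 0.00000e+00  0.00000e+00  0.00000e+00  1.00000e+00]]
```

View pics/w1.png

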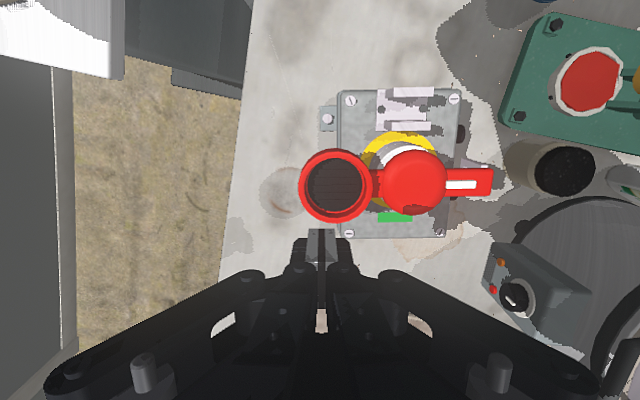

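```bash
python3 - <<'E'
from h import *
import pickle
s,c=pickle.load(open("w1.pkl","rb"));T=camT(c,s)
Z=lambda u,v,z:atz(c["intrinsics"],c["k1"],T,(u,v),z)[:2].round(1)
im=c["img"]
cv2.imwrite("pics/w1z.png",cv2.resize(im[80:250,290:500],None,fx=3.8,fy=3.5,interpolation=cv2.INTER_CUBIC)[:595,:798,::-1])
sc=np.array([Z(350,101,56),Z(454,99,56),Z(448,234,56),Z(348,234,56)]);print(sc,sc.mean(0))
d=(sc[1]-sc[0]+sc[2]-sc[3]);print(np.degrees(np.arctan2(d[1],d[0])))
d=(sc[0]-sc[3]+sc[1]-sc[2]);print(np.degrees(np.arctan2(-d[0],d[1])))
# cup rim ellipse
hsv=cv2.cvtColor(im,cv2.COLOR_RGB2HSV)
print("cup",Z(335,186,128))
E
```

```text
[[ 429.8 -126.8]
 [ 533.7 -103.2]
 [ 576.4 -247.9]
 [ 462.2 -272. ]] [ 500.525 -187.475]
12.336736875098522
14.52348019174569
cup [ 427.  -200.2]
```

View pics/w1z.png

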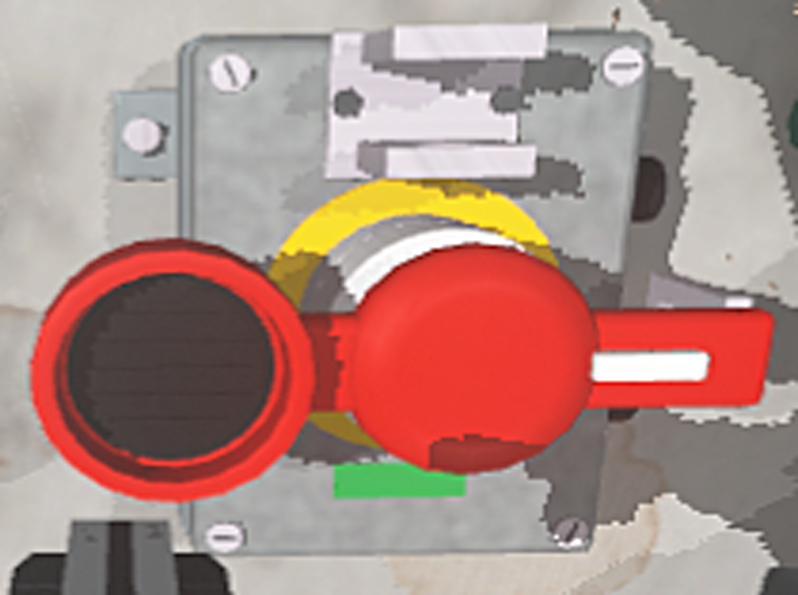

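```bash
cat > fit.py <<'E'
from h import *
import pickle
from scipy.optimize import least_squares
s,c=pickle.load(open("w1.pkl","rb"));T=camT(c,s)
z=lambda x,y:np.array([290+x/3.8,80+y/3.5])-0.35
obs=[];names=[]
sc=[z(232,74),z(623,66),z(571,531),z(224,537)]
lug=[(z(395,27),(-18,84,94)),(z(547,24),(18,84,94)),(z(546,58),(18,76,94)),(z(393,60),(-18,76,94)),(z(387,148),(-18,54,94)),(z(536,143),(18,54,94)),(z(533,177),(18,46,94)),(z(386,178),(-18,46,94))]
cupo=z(174,370)
ang=np.linspace(0,2*np.pi,40,endpoint=False)
def f(p,full=False):
    x,y,th,a,b=p; Rz=np.array([[np.cos(th),-np.sin(th)],[np.sin(th),np.cos(th)]])
    W=lambda P:np.r_[Rz@np.array(P[:2],float)+[x,y],P[2]]
    pts=[W(q) for _,q in lug]+[W(q) for q in [(-a,b,56),(a,b,56),(a,-b,56),(-a,-b,56)]]
    ob=[o for o,_ in lug]+sc
    circ=[W((-72+33*np.cos(t),33*np.sin(t),128)) for t in ang]
    pr=proj(c["intrinsics"],c["k1"],T,np.array(pts+circ))
    r=pr[:12]-np.array(ob)
    cp=pr[12:]; box=np.r_[cp.min(0),cp.max(0)]; ob2=np.r_[z(32,239),z(314,502)]
    return np.r_[r.ravel(),box-ob2]
for m in (slice(0,28),):
    r=least_squares(f,[500,-188,.22,57,78],loss="soft_l1");print(r.x.round(3),np.degrees(r.x[2]));print(r.fun.reshape(-1,2).round(1).tolist())
x,y,th=r.x[:3];Rz=np.array([[np.cos(th),-np.sin(th)],[np.sin(th),np.cos(th)]])
for n,P in dict(cup=(-72,0),cupoff=(0,-72),cup45=(-50.9,-50.9),lock=(0,84),griphome=(0,120),gripout=(0,185)).items(): print(n,(Rz@P+[x,y]).round(1))
E
python3 fit.py
```

```text
[ 4.97789e+02 -1.86643e+02  2.21000e-01  5.28950e+01  7.38210e+01] 12.682700641353348
[[-0.0, -0.2], [0.4, -0.1], [-0.2, -0.4], [0.0, -0.3], [0.3, -0.3], [0.2, 0.5], [0.2, -0.4], [0.0, -0.1], [-0.4, -0.3], [-0.0, 0.2], [-0.5, 0.2], [-0.1, -0.4], [-1.2, 2.6], [0.9, 1.0]]
cup [ 427.5 -202.5]
cupoff [ 513.6 -256.9]
cup45 [ 459.3 -247.5]
lock [ 479.3 -104.7]
griphome [471.4 -69.6]
gripout [457.2  -6.2]
```

Call:
{"method": "jog_arm", "body": {"targets": [{"offset":[0.004,0.02,0.0],"yaw":0},{"offset":[0.008,0.045,0.001],"yaw":0},{"offset":[0.013,0.07,0.0015],"yaw":0},{"offset":[0.013,0.09,0.0015],"yaw":0},{"offset":[0.013,0.103,0.0015],"yaw":0},{"offset":[0.013,0.109,0.0015],"yaw":0},{"offset":[0.013,0.109,0.0015],"yaw":0},{"offset":[0.013,0.109,0.0015],"yaw":0}], "grip_force": 60}}

```text
time_s: 4.53
eef_pos: [428.2, -202.2, 140.8]
ee_rot: [-0.703, 0.704, 0.074, -0.073]
force: [0.4, -0.5, -0.4]
grip_width: 0.002
```

```bash
cat > look.py <<'E'
from h import *
from rig import ctrl
import pickle,sys
n=sys.argv[1];cam=sys.argv[2] if len(sys.argv)>2 else "wrist"
s=ctrl.sense(); c=ctrl.capture(cam)
print(s["time_s"],s["eef_pos"].round(1),s["dq"].round(3),s["force"].round(2),s["joints"].round(2)); print(pose(s)[:2,0].round(3))
pickle.dump((s,c),open(n+".pkl","wb"))
im=c["img"]
if len(sys.argv)>3:
    a,b,d,e=map(int,sys.argv[3:7]); im=im[b:e,a:d]; f=min(800/(d-a),600/(e-b)); im=cv2.resize(im,None,fx=f,fy=f,interpolation=cv2.INTER_CUBIC); print("scale",f)
cv2.imwrite("pics/"+n+".png",im[:,:,::-1])
E
python3 look.py w2
```

```text
4.5333 [ 428.2 -202.2  140.8] [-0.003 -0.01  -0.012  0.     0.001 -0.001] [ 0.42 -0.48 -0.43] [-0.69  0.32  1.79  0.    1.03 -0.9 ]
[0.978 0.207]
```

View pics/w2.png

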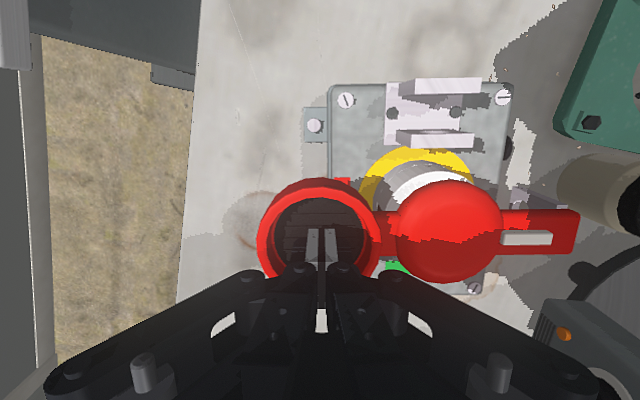

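Call:
{"method": "jog_arm", "body": {"targets": [{"offset":[0,0.003,0],"yaw":0},{"offset":[0,0.005,0],"yaw":0},{"offset":[0,0.0065,0],"yaw":0},{"offset":[0,0.008,0],"yaw":0},{"offset":[0,0.0095,0],"yaw":0},{"offset":[0,0.0105,0],"yaw":0},{"offset":[0,0.0105,0],"yaw":0}]}}

```text
time_s: 5.17
eef_pos: [428.4, -202.5, 130.8]
ee_rot: [-0.703, 0.704, 0.075, -0.073]
force: [-0.9, 0.4, 5.7]
grip_width: 0.001
```

Call:
{"method": "jog_arm", "body": {"targets": [{"offset":[0,0.001,0],"yaw":0},{"offset":[0,0.002,0],"yaw":0},{"offset":[0,0.002,0],"yaw":0}]}}

```text
time_s: 5.42
eef_pos: [428.4, -202.6, 129.2]
ee_rot: [-0.702, 0.704, 0.075, -0.073]
force: [-3.1, 1.2, 6.3]
grip_width: 0.003
```

Call:
{"method": "jog_arm", "body": {"targets": [{"offset":[0,0.0005,0],"yaw":0},{"offset":[0,0.001,0],"yaw":0},{"offset":[0,0.001,0],"yaw":0}]}}

```text
time_s: 5.67
eef_pos: [428.4, -202.7, 128.6]
ee_rot: [-0.702, 0.704, 0.075, -0.073]
force: [-2.4, 1.2, 6.5]
grip_width: -0.001
```

Call:
{"method": "jog_arm", "body": {"targets": [{"offset":[0,0.0008,0],"yaw":0},{"offset":[0,0.0015,0],"yaw":0},{"offset":[0,0.0015,0],"yaw":0}]}}

```text
time_s: 5.92
eef_pos: [428.5, -202.9, 127.6]
ee_rot: [-0.702, 0.704, 0.075, -0.073]
force: [-3.1, 0.9, 8.7]
grip_width: 0.003
```

Call:
{"method": "jog_arm", "body": {"targets": [{"offset":[0,0.0008,0],"yaw":0},{"offset":[0,0.0015,0],"yaw":0},{"offset":[0,0.0015,0],"yaw":0}]}}

```text
time_s: 6.17
eef_pos: [428.5, -203.1, 126.7]
ee_rot: [-0.702, 0.705, 0.075, -0.073]
force: [-2.6, 1.2, 8.2]
grip_width: 0.001
```

Call:
{"method": "jog_arm", "body": {"targets": [{"offset":[0,0.0008,0],"yaw":0},{"offset":[0,0.0014,0],"yaw":0},{"offset":[0,0.0014,0],"yaw":0}]}}

```text
time_s: 6.42
eef_pos: [428.6, -203.3, 125.9]
ee_rot: [-0.702, 0.705, 0.075, -0.073]
force: [-2.7, 1.4, 8.1]
grip_width: -0.0
```

Call:
{"method": "jog_arm", "body": {"targets": [{"offset":[0,0.0008,0],"yaw":0},{"offset":[0,0.0014,0],"yaw":0},{"offset":[0,0.0014,0],"yaw":0}]}}

```text
time_s: 6.67
eef_pos: [428.7, -203.7, 125.1]
ee_rot: [-0.701, 0.705, 0.075, -0.073]
force: [-2.8, 0.6, 9.5]
grip_width: 0.003
```

Call:
{"method": "jog_arm", "body": {"targets": [{"offset":[0,0.0008,0],"yaw":0},{"offset":[0,0.0014,0],"yaw":0},{"offset":[0,0.0014,0],"yaw":0}]}}

```text
time_s: 6.92
eef_pos: [428.8, -204.0, 124.6]
ee_rot: [-0.701, 0.706, 0.076, -0.073]
force: [-4.6, 0.6, 11.3]
grip_width: 0.001
```

Call:
{"method": "jog_arm", "body": {"targets": [{"offset":[0,0.0008,0],"yaw":0},{"offset":[0,0.0014,0],"yaw":0},{"offset":[0,0.0014,0],"yaw":0}]}}

```text
time_s: 7.17
eef_pos: [429.0, -204.5, 124.4]
ee_rot: [-0.7, 0.706, 0.076, -0.073]
force: [-5.7, 1.3, 14.5]
grip_width: 0.001
```

Call:
{"method": "jog_arm", "body": {"targets": [{"offset":[0,0.0012,0],"yaw":0},{"offset":[0,0.002,0],"yaw":0},{"offset":[0,0.0022,0],"yaw":0},{"offset":[0,0.0022,0],"yaw":0}]}}

```text
time_s: 7.5
eef_pos: [429.2, -205.2, 124.0]
ee_rot: [-0.699, 0.707, 0.076, -0.072]
force: [-7.7, 0.5, 20.3]
grip_width: 0.003
```

```bash
python3 - <<'E'
from h import *
from rig import ctrl
s=ctrl.sense();print(pose(s).round(4),s["force"],s["wrist_torque"])
E
```

```text
[[ 9.779000e-01  6.400000e-03 -2.091000e-01  4.292071e+02]
 [ 2.092000e-01 -9.800000e-03  9.778000e-01 -2.051679e+02]
 [ 4.200000e-03 -9.999000e-01 -1.090000e-02  1.239765e+02]
 [ 0.000000e+00  0.000000e+00  0.000000e+00  1.000000e+00]] [-7.74120443  0.51567427 20.28324817] [0.24238383 1.14978604 0.03549113]
```

Call:
{"method": "jog_arm", "body": {"targets": [{"offset":[0.0001,0.0018,-0.0038],"yaw":0},{"offset":[0.0004,0.0019,-0.0075],"yaw":0},{"offset":[0.0009,0.0019,-0.0113],"yaw":0},{"offset":[0.0016,0.002,-0.015],"yaw":0},{"offset":[0.0025,0.002,-0.0186],"yaw":0},{"offset":[0.0035,0.0021,-0.0222],"yaw":0}]}}

```text
time_s: 8.0
eef_pos: [438.5, -226.9, 124.1]
ee_rot: [-0.699, 0.708, 0.077, -0.071]
force: [-0.5, 3.8, 17.1]
grip_width: -0.001
```

```bash
python3 look.py w3
```

```text
8.0 [ 438.5 -226.9  124.1] [-0.034  0.071 -0.106  0.004  0.036 -0.035] [-0.46  3.77 17.09] [-0.71  0.38  1.76 -0.    0.99 -0.92]
[0.978 0.209]
```

View pics/w3.png

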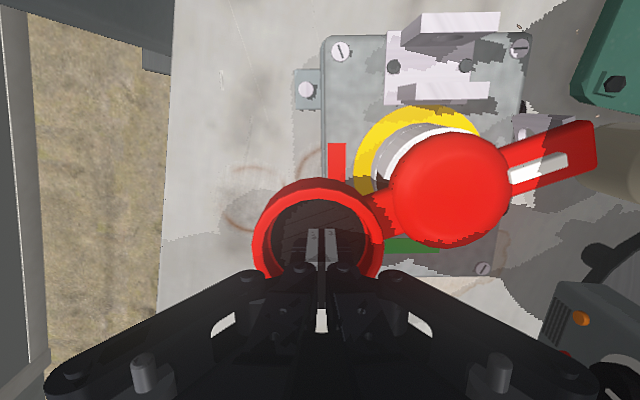

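Call:
{"method": "jog_arm", "body": {"targets": [{"offset":[0.0017,0.0018,-0.0047],"yaw":0},{"offset":[0.004,0.0019,-0.0092],"yaw":0},{"offset":[0.0067,0.002,-0.0134],"yaw":0},{"offset":[0.0096,0.002,-0.0175],"yaw":0},{"offset":[0.0128,0.0021,-0.0214],"yaw":0},{"offset":[0.0162,0.0022,-0.0251],"yaw":0},{"offset":[0.0199,0.0022,-0.0284],"yaw":0},{"offset":[0.0239,0.0023,-0.0316],"yaw":0}]}}

```text
time_s: 8.72
eef_pos: [469.8, -254.1, 124.3]
ee_rot: [-0.697, 0.709, 0.078, -0.07]
force: [-3.3, 2.6, 15.4]
grip_width: -0.001
```

```bash
python3 - <<'E'
from h import *
from rig import ctrl
s=ctrl.sense();T=pose(s);print(T.round(4),s["force"],s["wrist_torque"])
th=.2213;d=T[:2,3]-[497.8,-186.64];x=d@[np.cos(th),np.sin(th)];y=d@[-np.sin(th),np.cos(th)]
print(x,y,np.degrees(np.arctan2(-y,-x)),np.hypot(x,y))
E
```

```text
[[ 9.778000e-01  1.310000e-02 -2.089000e-01  4.697886e+02]
 [ 2.091000e-01 -1.470000e-02  9.778000e-01 -2.541111e+02]
 [ 9.700000e-03 -9.998000e-01 -1.710000e-02  1.243035e+02]
 [ 0.000000e+00  0.000000e+00  0.000000e+00  1.000000e+00]] [-3.34017518  2.62028027 15.41590282] [0.39491954 0.44670456 0.02320808]
-42.13805650323815 -59.67719688110028 54.774092605561194 73.05466195565958
```

Call:
{"method": "jog_arm", "body": {"targets": [{"offset":[0.005,0.0019,-0.002],"yaw":0},{"offset":[0.0094,0.0021,-0.0045],"yaw":0},{"offset":[0.014,0.0022,-0.0066],"yaw":0},{"offset":[0.0187,0.0023,-0.0084],"yaw":0},{"offset":[0.0235,0.0023,-0.0098],"yaw":0},{"offset":[0.0284,0.0024,-0.011],"yaw":0},{"offset":[0.0333,0.0024,-0.0118],"yaw":0},{"offset":[0.0383,0.0025,-0.0122],"yaw":0},{"offset":[0.0421,0.0025,-0.0123],"yaw":0},{"offset":[0.0435,0.0025,-0.0123],"yaw":0},{"offset":[0.0435,0.0025,-0.0123],"yaw":0}]}}

```text
time_s: 9.63
eef_pos: [516.1, -257.8, 124.5]
ee_rot: [-0.696, 0.71, 0.08, -0.069]
force: [0.6, 0.9, 13.8]
grip_width: -0.004
```

```bash
python3 look.py w4; python3 - <<'E'
from h import *
from rig import ctrl
s=ctrl.sense();T=pose(s);print(T.round(4),s["force"],s["wrist_torque"])
th=.2213;d=T[:2,3]-[497.8,-186.64];x=d@[np.cos(th),np.sin(th)];y=d@[-np.sin(th),np.cos(th)]
print(x,y,np.degrees(np.arctan2(-y,-x)),np.hypot(x,y))
E
```

```text
9.6333 [ 516.1 -257.8  124.5] [-0.001 -0.005  0.004  0.005 -0.007 -0.003] [ 0.56  0.92 13.84] [-0.66  0.53  1.51 -0.    1.07 -0.87]
[0.978 0.209]
[[ 9.778000e-01  1.680000e-02 -2.090000e-01  5.160888e+02]
 [ 2.093000e-01 -1.740000e-02  9.777000e-01 -2.577989e+02]
 [ 1.280000e-02 -9.997000e-01 -2.060000e-02  1.244724e+02]
 [ 0.000000e+00  0.000000e+00  0.000000e+00  1.000000e+00]] [-0.59305314  1.81316997 14.08042648] [0.1857894  0.09182394 0.01655489]
2.2235737445336916 -73.43792957443087 91.73428745039615 73.47158485003878
```

View pics/w4.png

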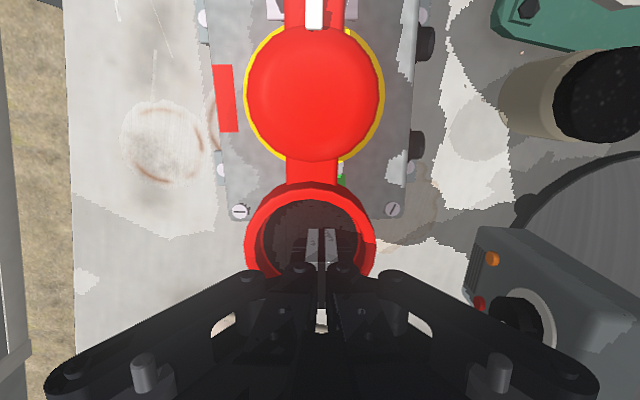

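Call:
{"method": "jog_arm", "body": {"targets": [{"offset":[0.003,0.0017,0.0015],"yaw":0},{"offset":[0.006,0.0018,0.0015],"yaw":0},{"offset":[0.008,0.0018,0.0015],"yaw":0},{"offset":[0.008,0.0018,0.0015],"yaw":0}]}}

```text
time_s: 10.02
eef_pos: [523.8, -255.6, 124.5]
ee_rot: [-0.695, 0.711, 0.08, -0.069]
force: [-5.0, -0.3, 13.6]
grip_width: 0.001
```

```bash
python3 look.py w5
```

```text
10.0167 [ 523.8 -255.6  124.5] [-0.004 -0.006  0.006  0.006 -0.009 -0.004] [-4.97 -0.29 13.64] [-0.65  0.55  1.49 -0.01  1.08 -0.86]
[0.978 0.21 ]
```

View pics/w5.png

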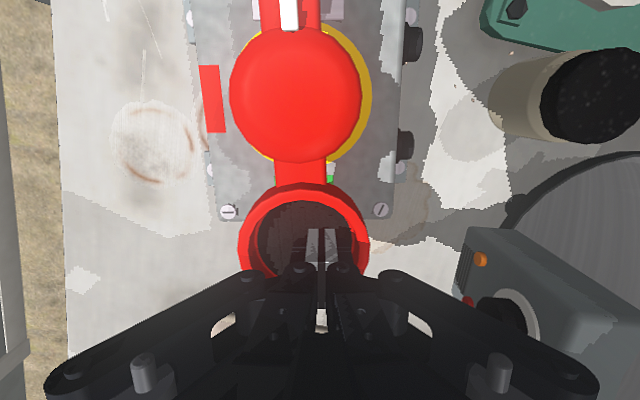

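```bash
python3 - <<'E'
from h import *
import pickle
s,c=pickle.load(open("w5.pkl","rb"));T=camT(c,s)
th=.2213;Rz=np.array([[np.cos(th),-np.sin(th)],[np.sin(th),np.cos(th)]])
a=np.linspace(0,2*np.pi,72)
for ph in (84,86,88,90,91.7):
    p=np.radians(ph);ctr=np.array([-72*np.cos(p),-72*np.sin(p)])
    C=np.array([np.r_[Rz@(ctr+33*np.array([np.cos(t),np.sin(t)]))+[497.8,-186.64],119.5] for t in a])
    q=proj(c["intrinsics"],c["k1"],T,C);print(ph,q.min(0).round(1),q.max(0).round(1))
print(proj(c["intrinsics"],c["k1"],T,np.array([np.r_[Rz@np.array(v)+[497.8,-186.64],56] for v in [(-52.9,-73.8),(52.9,-73.8)]])))
E
```

```text
84 [214.6 188.2] [350.8 309.7]
86 [219.9 188.6] [355.9 309.9]
88 [225.2 188.8] [361. 310.]
90 [230.4 188.8] [366.2 310. ]
91.7 [234.9 188.7] [370.5 309.9]
[[227.76204986 211.14039451]
 [380.06435441 208.93823342]]
```

Call:
{"method": "jog_arm", "body": {"targets": [{"offset":[-0.001,0.0,0.0],"yaw":0},{"offset":[-0.002,-0.002,0.0],"yaw":0},{"offset":[-0.002,-0.004,0.0],"yaw":0},{"offset":[-0.002,-0.006,0.0],"yaw":0},{"offset":[-0.002,-0.008,0.0],"yaw":0},{"offset":[-0.003,-0.012,0.0],"yaw":0},{"offset":[-0.005,-0.03,0.0],"yaw":0},{"offset":[-0.005,-0.06,0.0],"yaw":0},{"offset":[-0.005,-0.09,0.0],"yaw":0},{"offset":[-0.005,-0.12,0.0],"yaw":0},{"offset":[-0.005,-0.12,0.0],"yaw":0}]}}

```text
time_s: 10.98
eef_pos: [518.0, -255.2, 250.3]
ee_rot: [-0.693, 0.713, 0.082, -0.067]
force: [0.5, -0.3, 0.5]
grip_width: -0.0
```

```bash
python3 look.py w6; python3 look.py s6 scene 320 190 450 330; python3 - <<'E'
from h import *
import pickle
s,c=pickle.load(open("w6.pkl","rb"));T=camT(c,s);print(T.round(3))
th=.2213;Rz=np.array([[np.cos(th),-np.sin(th)],[np.sin(th),np.cos(th)]])
a=np.linspace(0,2*np.pi,72)
for ph,z in ((90,128),(90,124),(90,119.5)):
    p=np.radians(ph);ctr=np.array([-72*np.cos(p),-72*np.sin(p)])
    C=np.array([np.r_[Rz@(ctr+33*np.array([np.cos(t),np.sin(t)]))+[497.8,-186.64],z] for t in a])
    q=proj(c["intrinsics"],c["k1"],T,C);print(ph,z,q.min(0).round(1),q.max(0).round(1))
E
```

```text
10.9833 [ 518.  -255.2  250.3] [-0.001  0.048  0.092  0.001 -0.094 -0.001] [ 0.51 -0.32  0.49] [-0.66  0.41  1.36 -0.01  1.34 -0.87]
[0.978 0.21 ]
11.0333 [ 517.4 -254.8  247.1] [-0.002  0.05   0.075  0.001 -0.033  0.001] [-0.01  0.46 -0.72] [-0.66  0.41  1.36 -0.01  1.34 -0.87]
[0.978 0.21 ]
scale 4.285714285714286
[[ 9.78000e-01 -1.94000e-01 -8.30000e-02  5.00775e+02]
 [ 2.10000e-01  9.32000e-01  2.96000e-01 -1.83308e+02]
 [ 2.00000e-02 -3.07000e-01  9.52000e-01  3.73225e+02]
 [ 0.00000e+00  0.00000e+00  0.00000e+00  1.00000e+00]]
90 128 [274.1 148.7] [350.1 221.5]
90 124 [274.7 147.9] [349.6 219.7]
90 119.5 [275.4 147. ] [349.1 217.8]
```

View pics/w6.png

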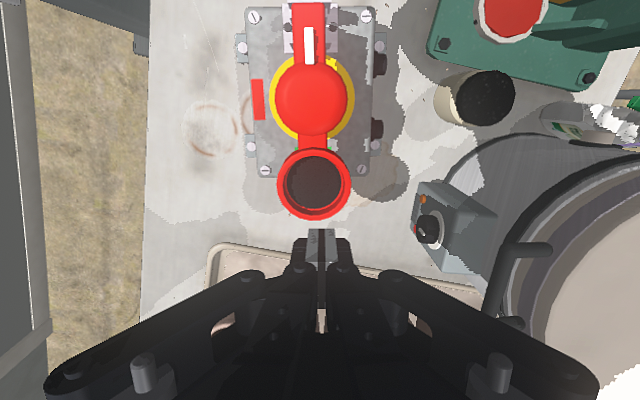

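View pics/s6.png

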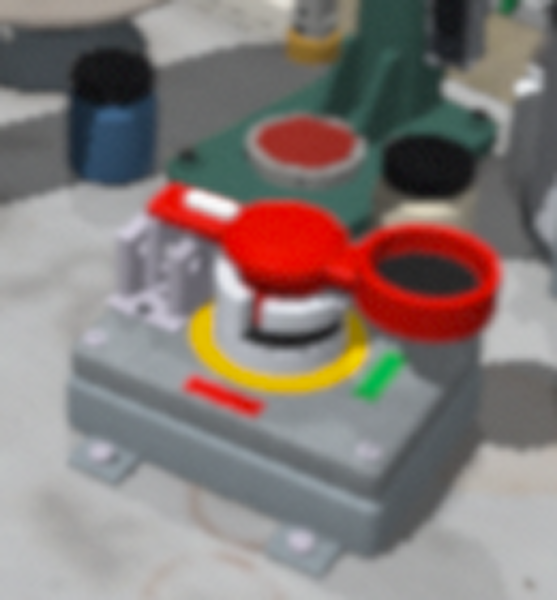

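```bash
python3 - <<'E'
from h import *
import pickle
s,c=pickle.load(open("s6.pkl","rb"));T=c["T"]
th=.2213;Rz=np.array([[np.cos(th),-np.sin(th)],[np.sin(th),np.cos(th)]])
for n,q,z in (("on",(-72,0),128),("offup",(2,-72),128),("offdown",(2,-72),119.5)):
    print(n,proj(c["intrinsics"],c["k1"],T,np.r_[Rz@np.array(q)+[497.8,-186.64],z]))
E
```

```text
on [[369.65771567 256.48570795]]
offup [[420.70466677 250.04642198]]
offdown [[420.28698688 253.60385542]]
```

```bash
cat > st.py <<'E'
from h import *
from rig import ctrl
s=ctrl.sense();T=pose(s);print(s["time_s"],T.round(4).tolist(),s["force"].round(1),s["joints"].round(3),"dq",s["dq"].round(3),"grip",s["grip_width"]*85.4)
print("tilt world mrad (tool y horiz)",(1000*T[:2,1]).round(1),"heading",np.degrees(np.arctan2(T[1,0],T[0,0])))
E
python3 st.py
```

```text
11.0833 [[0.9777, 0.0186, -0.2092, 516.8084], [0.2095, -0.0208, 0.9776, -254.3415], [0.0139, -0.9996, -0.0242, 244.8402], [0.0, 0.0, 0.0, 1.0]] [-0.1  0.6 -1.2] [-0.659  0.415  1.363 -0.005  1.336 -0.868] dq [ 0.     0.036  0.043 -0.001 -0.008 -0.   ] grip -0.060144169920333654
tilt world mrad (tool y horiz) [ 18.6 -20.8] heading 12.09683861345672
```

Call:
{"method": "jog_arm", "body": {"targets": [{"offset":[-0.01,0,0.02],"yaw":0.1},{"offset":[-0.02,0,0.055],"yaw":0.22},{"offset":[-0.025,0,0.09],"yaw":0.34},{"offset":[-0.025,0,0.125],"yaw":0.46},{"offset":[-0.025,0,0.16],"yaw":0.58},{"offset":[-0.025,0,0.195],"yaw":0.7},{"offset":[-0.02,0,0.23],"yaw":0.82},{"offset":[-0.02,0,0.265],"yaw":0.94},{"offset":[-0.02,0,0.3],"yaw":1.06},{"offset":[-0.015,0,0.335],"yaw":1.18},{"offset":[-0.014,0,0.37],"yaw":1.3},{"offset":[-0.014,0,0.396],"yaw":1.42}], "fingers": 0.0854}}

```text
time_s: 12.08
eef_pos: [419.9, 128.4, 233.7]
ee_rot: [-0.59, 0.596, -0.376, 0.393]
force: [1.3, -0.9, -0.2]
grip_width: 0.999
```

```bash
python3 st.py
```

```text
12.0833 [[0.4081, 0.0158, 0.9128, 419.8546], [-0.9126, -0.0208, 0.4084, 128.4467], [0.0254, -0.9997, 0.0059, 233.6767], [0.0, 0.0, 0.0, 1.0]] [ 1.3 -0.9 -0.2] [ 0.041  0.131  1.767 -0.023  1.229  1.198] dq [ 8.280e-01  6.600e-02 -5.100e-02 -1.900e-02  2.000e-03  2.182e+00] grip 85.31932657558181
tilt world mrad (tool y horiz) [ 15.8 -20.8] heading -65.90556172679979
```

Call:
{"method": "jog_arm", "body": {"targets": [{"offset":[0,0,0],"yaw":0.1},{"offset":[0,0,0],"yaw":0.19},{"offset":[0,0,0],"yaw":0.19}]}}

```text
time_s: 12.33
eef_pos: [419.0, 128.9, 232.2]
ee_rot: [-0.551, 0.557, -0.431, 0.448]
force: [-0.3, -0.2, 0.4]
grip_width: 1.0
```

```bash
python3 look.py w7; python3 st.py; python3 - <<'E'
from rig import ctrl
for t in ("pin_grip","pin_nose"):print([(b["box"],round(b["score"],2)) for b in ctrl.boxes_of("wrist",t)][:2])
E
```

```text
12.3333 [419.  128.9 232.2] [-0.021 -0.005 -0.006 -0.001  0.004 -0.159] [-0.27 -0.2   0.43] [ 0.04  0.13  1.77 -0.02  1.23  1.39]
[ 0.227 -0.974]
12.3833 [[0.2305, 0.0134, 0.973, 419.3051], [-0.9728, -0.0209, 0.2308, 128.5209], [0.0235, -0.9997, 0.0082, 232.5036], [0.0, 0.0, 0.0, 1.0]] [ 0.1  0.4 -0.2] [ 0.041  0.132  1.769 -0.023  1.229  1.387] dq [-0.014 -0.005 -0.008  0.002  0.002 -0.05 ] grip 85.4059065797084
tilt world mrad (tool y horiz) [ 13.4 -20.9] heading -76.66839457799506
[([368.7, 103.5, 395.5, 219.3], 0.8)]
[([365.6, 103.4, 393.4, 219.8], 0.71)]
```

View pics/w7.png

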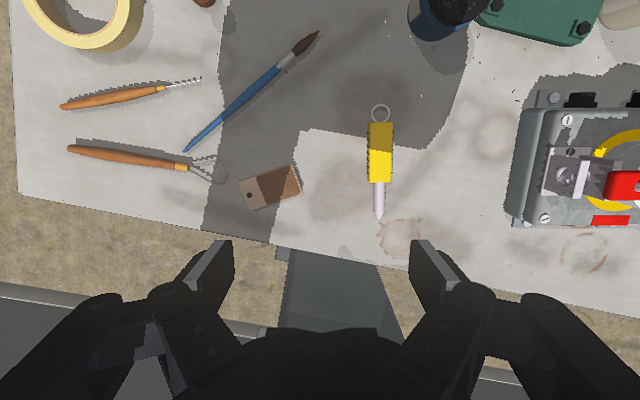

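```bash
python3 - <<'E'
from h import *
import pickle
s,c=pickle.load(open("w7.pkl","rb"));T=camT(c,s);im=c["img"]
hsv=cv2.cvtColor(im,cv2.COLOR_RGB2HSV)
m=((hsv[...,0]>18)&(hsv[...,0]<35)&(hsv[...,1]>150)).astype(np.uint8);m[:95]=0;m[200:]=0;m[:,:340]=0;m[:,420:]=0
ys,xs=np.nonzero(m);print(xs.min(),xs.max(),ys.min(),ys.max(),len(xs))
Z=lambda u,v,z:atz(c["intrinsics"],c["k1"],T,(u,v),z)[:2]
r=cv2.minAreaRect(np.c_[xs,ys].astype(np.float32));print(r)
b=np.array([Z(u,v,10) for u,v in cv2.boxPoints(r)]);print(b.round(1))
ctr=Z(xs.mean(),ys.mean(),12)
back=Z(380.6,ys.min(),12);front=Z(380.2,ys.max()+1,12);nose=Z(379,219,7);ring=Z(380.5,113,7)
print("ctr",ctr,"back",back,"front",front,np.linalg.norm(back-front),"nose",nose,np.linalg.norm(nose-ctr),"ring",ring)
d=nose-ring;print("heading",np.degrees(np.arctan2(d[1],d[0])))
d=nose-ctr;print("heading",np.degrees(np.arctan2(d[1],d[0])))
cv2.imwrite("pics/w7z.png",cv2.resize(im[95:230,340:420],None,fx=4.4,fy=4.4,interpolation=cv2.INTER_CUBIC)[:,:,::-1])
E
```

```text
368 392 122 182 1404
((380.0, 152.0), (60.0, 24.0), 90.0)
[[486.4  83.2]
 [492.6  56.1]
 [424.2  35.4]
 [417.7  64.1]]
ctr [456.7800919   61.04895278] back [489.6393348   69.47120102] front [420.1955961   49.72516843] 72.19652794753776 nose [373.39858943  36.61040995] 86.88910937855724 ring [499.37095541  71.29967712]
heading -164.60393312370826
heading -163.66450325488594
```

View pics/w7z.png

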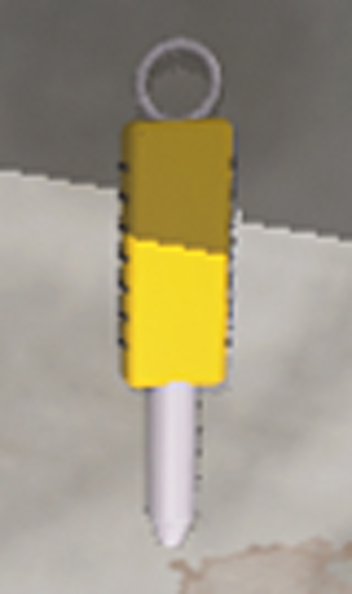

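Call:
{"method": "jog_arm", "body": {"targets": [{"offset":[0.02,0.01,0.007],"yaw":-0.042},{"offset":[0.04,0.035,0.014],"yaw":-0.042},{"offset":[0.055,0.065,0.02],"yaw":-0.042},{"offset":[0.065,0.095,0.024],"yaw":-0.042},{"offset":[0.07,0.125,0.025],"yaw":-0.042},{"offset":[0.07,0.15,0.025],"yaw":-0.042},{"offset":[0.07,0.162,0.025],"yaw":-0.042},{"offset":[0.07,0.162,0.025],"yaw":-0.042},{"offset":[0.07,0.162,0.025],"yaw":-0.042}]}}

```text
time_s: 13.23
eef_pos: [462.3, 62.2, 72.8]
ee_rot: [-0.561, 0.567, -0.418, 0.435]
force: [0.1, 0.2, 0.2]
grip_width: 1.001
```

```bash
python3 look.py w8; python3 st.py
```

```text
13.2333 [462.3  62.2  72.8] [ 0.008 -0.034 -0.019  0.     0.007  0.007] [0.09 0.16 0.18] [-0.11  0.41  1.88 -0.03  0.83  1.2 ]
[ 0.272 -0.962]
13.2833 [[0.2719, 0.015, 0.9622, 462.7857], [-0.962, -0.0209, 0.2722, 62.2615], [0.0242, -0.9997, 0.0087, 73.5013], [0.0, 0.0, 0.0, 1.0]] [0.  0.7 1.1] [-0.108  0.413  1.878 -0.026  0.833  1.205] dq [ 0.004 -0.02  -0.008 -0.    -0.002  0.005] grip 85.55880029224173
tilt world mrad (tool y horiz) [ 15.  -20.9] heading -74.21831456923722
```

View pics/w8.png

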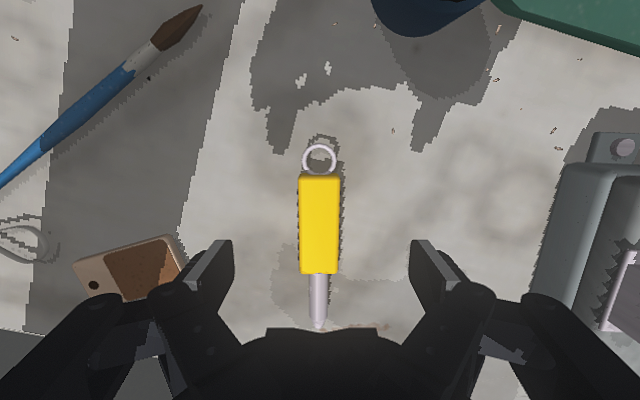

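```bash
python3 - <<'E'
from h import *
import pickle
s,c=pickle.load(open("w8.pkl","rb"));T=camT(c,s);P=pose(s)
for n,u,v,z in (("tile",75,262,9),("tile",173,235,9),("tile",192,265,9),("grip back L",299,177,14),("grip back R",339,177,14),("grip front L",301,273,14),("grip front R",338,273,14),("nose",319,328,7)):
    w=atz(c["intrinsics"],c["k1"],T,(u,v),z);t=P[:3,:3].T@(w-P[:3,3]);print(n,w.round(1),"tool",t.round(1))
E
```

```text
tile [385.1 215.3   9. ] tool [-169.8   59.5  -33.1]
tile [422.3 154.3   9. ] tool [-101.    61.3  -13.9]
tile [402.9 138.2   9. ] tool [-90.8  61.4 -36.9]
grip back L [485.8  81.7  14. ] tool [-13.8  58.7  27.5]
grip back R [492.7  57.   14. ] tool [11.9 59.3 27.4]
grip front L [419.4  62.9  14. ] tool [-13.8  58.2 -41.6]
grip front R [426.1  37.7  14. ] tool [ 12.3  58.8 -41.9]
nose [372.7  36.5   7. ] tool [ -1.3  65.1 -93.7]
```

Call:
{"method": "jog_arm", "body": {"targets": [{"offset":[-0.001,0.015,0],"yaw":0},{"offset":[-0.001,0.03,0],"yaw":0},{"offset":[-0.002,0.043,0],"yaw":0},{"offset":[-0.002,0.05,0],"yaw":0},{"offset":[-0.002,0.055,0],"yaw":0},{"offset":[-0.002,0.055,0],"yaw":0},{"offset":[-0.002,0.055,0],"yaw":0}], "fingers": 0.045}}

```text
time_s: 13.87
eef_pos: [463.5, 62.9, 19.2]
ee_rot: [-0.561, 0.566, -0.417, 0.436]
force: [-0.3, -0.0, -0.4]
grip_width: 0.531
```

```bash
python3 look.py w9; python3 st.py
```

```text
13.8667 [463.5  62.9  19.2] [ 0.    -0.006 -0.002 -0.002 -0.003  0.001] [-0.3  -0.01 -0.43] [-0.11  0.52  1.9  -0.03  0.7   1.21]
[ 0.272 -0.962]
13.9167 [[0.272, 0.0163, 0.9622, 463.5657], [-0.962, -0.0211, 0.2723, 62.9608], [0.0248, -0.9996, 0.01, 19.2434], [0.0, 0.0, 0.0, 1.0]] [ 0.7 -0.  -0.1] [-0.106  0.519  1.904 -0.03   0.7    1.212] dq [ 0.001  0.     0.003 -0.001 -0.004  0.001] grip 44.76277396576139
tilt world mrad (tool y horiz) [ 16.3 -21.1] heading -74.21176151012298
```

View pics/w9.png

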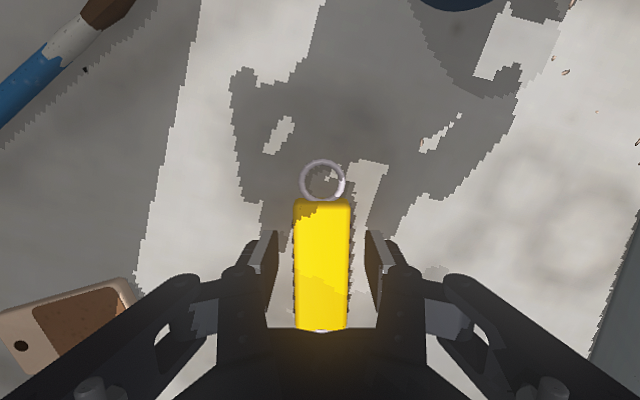

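Call:
{"method": "jog_arm", "body": {"targets": [{"offset":[0,0,0],"yaw":0},{"offset":[0,0,0],"yaw":0},{"offset":[0,0,0],"yaw":0},{"offset":[0,0,0],"yaw":0},{"offset":[0,0,0],"yaw":0},{"offset":[0,-0.005,0],"yaw":0},{"offset":[0,-0.02,0],"yaw":0},{"offset":[0,-0.04,0],"yaw":0},{"offset":[0,-0.05,0],"yaw":0},{"offset":[0,-0.05,0],"yaw":0}], "fingers": 0, "grip_force": 60}}

```text
time_s: 14.75
eef_pos: [463.9, 64.0, 71.3]
ee_rot: [-0.562, 0.566, -0.416, 0.437]
force: [0.7, -0.5, -1.7]
grip_width: 0.308
```

```bash
python3 st.py
```

```text
14.75 [[0.2721, 0.0206, 0.9621, 463.8801], [-0.9619, -0.0216, 0.2725, 63.9699], [0.0264, -0.9996, 0.014, 71.2641], [0.0, 0.0, 0.0, 1.0]] [ 0.7 -0.5 -1.7] [-0.104  0.417  1.879 -0.026  0.822  1.209] dq [-0.004  0.046  0.031 -0.002 -0.048 -0.   ] grip 26.265772011394215
tilt world mrad (tool y horiz) [ 20.6 -21.6] heading -74.20638217541737
```

Call:
{"method": "jog_arm", "body": {"targets": [{"offset":[0.005,0,-0.002],"yaw":-0.12},{"offset":[0.01,0,-0.004],"yaw":-0.245},{"offset":[0.015,0,-0.006],"yaw":-0.37},{"offset":[0.02,0,-0.008],"yaw":-0.495},{"offset":[0.025,0,-0.011],"yaw":-0.62},{"offset":[0.03,0.0,-0.013],"yaw":-0.745},{"offset":[0.035,0.001,-0.015],"yaw":-0.87},{"offset":[0.04,0.001,-0.017],"yaw":-0.995},{"offset":[0.045,0.001,-0.019],"yaw":-1.12},{"offset":[0.05,0.001,-0.021],"yaw":-1.245},{"offset":[0.055,0.0015,-0.023],"yaw":-1.37},{"offset":[0.06,0.0015,-0.025],"yaw":-1.49}]}}

```text
time_s: 15.75
eef_pos: [455.7, -0.8, 70.1]
ee_rot: [-0.695, 0.712, 0.077, -0.065]
force: [-0.1, 0.4, -1.5]
grip_width: 0.308
```

Call:
{"method": "jog_arm", "body": {"targets": [{"offset":[0,0,0],"yaw":-0.06},{"offset":[0,0,0],"yaw":-0.06},{"offset":[0,0,0],"yaw":-0.06}]}}

```text
time_s: 16.0
eef_pos: [455.3, -0.7, 69.5]
ee_rot: [-0.693, 0.709, 0.097, -0.086]
force: [0.1, -0.0, -2.4]
grip_width: 0.304
```

```bash
python3 look.py w10; python3 st.py;python3 look.py s10 scene 280 190 440 310
```

```text
16.0 [455.3  -0.7  69.5] [ 0.005 -0.003 -0.006 -0.001  0.003  0.011] [ 0.09 -0.02 -2.43] [-0.25  0.4   1.92 -0.02  0.8  -0.5 ]
[0.967 0.256]
16.05 [[0.9666, 0.0184, -0.2558, 455.4101], [0.2562, -0.021, 0.9664, -0.6173], [0.0125, -0.9996, -0.025, 69.682], [0.0, 0.0, 0.0, 1.0]] [-0.2 -0.6 -1.4] [-0.251  0.398  1.918 -0.022  0.803 -0.495] dq [ 0.002 -0.004 -0.002  0.001  0.002 -0.005] grip 26.575195559224724
tilt world mrad (tool y horiz) [ 18.4 -21. ] heading 14.843656914011094
16.05 [455.4  -0.6  69.7] [ 0.002 -0.004 -0.002  0.001  0.002 -0.005] [-0.17 -0.56 -1.42] [-0.25  0.4   1.92 -0.02  0.8  -0.5 ]
[0.967 0.256]
scale 5.0
```

View pics/w10.png

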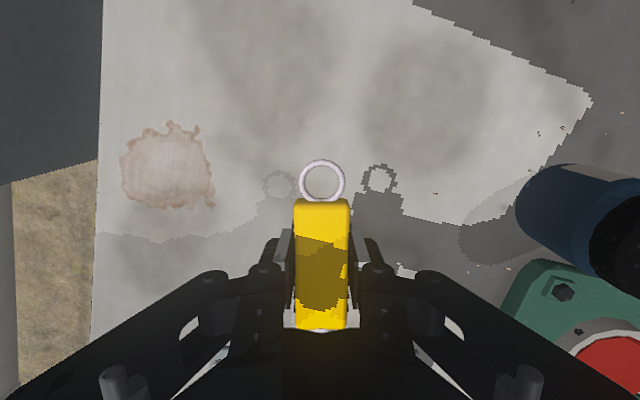

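View pics/s10.png

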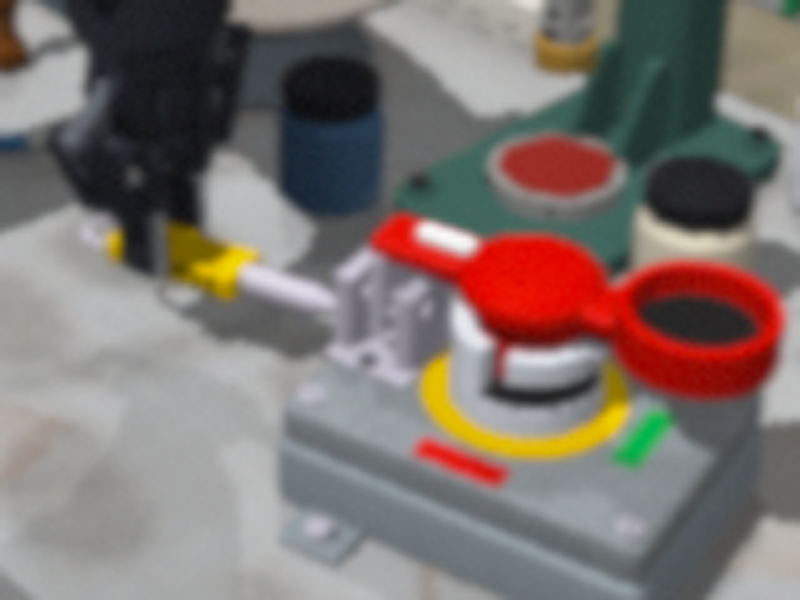

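Call:
{"method": "jog_arm", "body": {"targets": [{"offset":[0,0.015,0],"yaw":0.02},{"offset":[0,0.03,0],"yaw":0.037},{"offset":[0,0.042,0.0015],"yaw":0.037},{"offset":[0,0.047,0.0015],"yaw":0.037},{"offset":[0,0.0495,0.0015],"yaw":0.037},{"offset":[0,0.0495,0.0015],"yaw":0.037},{"offset":[0,0.0495,0.0015],"yaw":0.037}]}}

```text
time_s: 16.68
eef_pos: [456.2, -0.1, 20.8]
ee_rot: [-0.695, 0.711, 0.084, -0.072]
force: [-0.6, 0.9, -0.1]
grip_width: 0.311
```

```bash
python3 st.py
```

```text
16.6833 [[0.9754, 0.0192, -0.2198, 456.2462], [0.2202, -0.0211, 0.9752, -0.1305], [0.0141, -0.9996, -0.0248, 20.7981], [0.0, 0.0, 0.0, 1.0]] [-0.6  0.9 -0.1] [-0.25   0.496  1.942 -0.025  0.68  -0.452] dq [-0.    -0.001  0.002  0.    -0.008 -0.002] grip 26.517723533784253
tilt world mrad (tool y horiz) [ 19.2 -21.1] heading 12.720416850533462
```

Call:
{"method": "jog_arm", "body": {"targets": [{"offset":[0,0.0,0],"yaw":0},{"offset":[0,0.0,0],"yaw":0},{"offset":[0,0.001,0],"yaw":0},{"offset":[0,0.0015,0],"yaw":0}], "fingers": 0.045}}

```text
time_s: 17.02
eef_pos: [456.4, -0.2, 19.4]
ee_rot: [-0.694, 0.711, 0.084, -0.072]
force: [1.1, 0.0, -0.0]
grip_width: 0.53
```

```bash
python3 look.py w11 wrist 220 100 420 250
```

```text
17.0167 [ 4.564e+02 -2.000e-01  1.940e+01] [-0.003  0.015  0.004 -0.002 -0.015  0.   ] [ 1.12  0.   -0.03] [-0.25  0.5   1.94 -0.03  0.68 -0.45]
[0.975 0.22 ]
scale 4.0
```

View pics/w11.png

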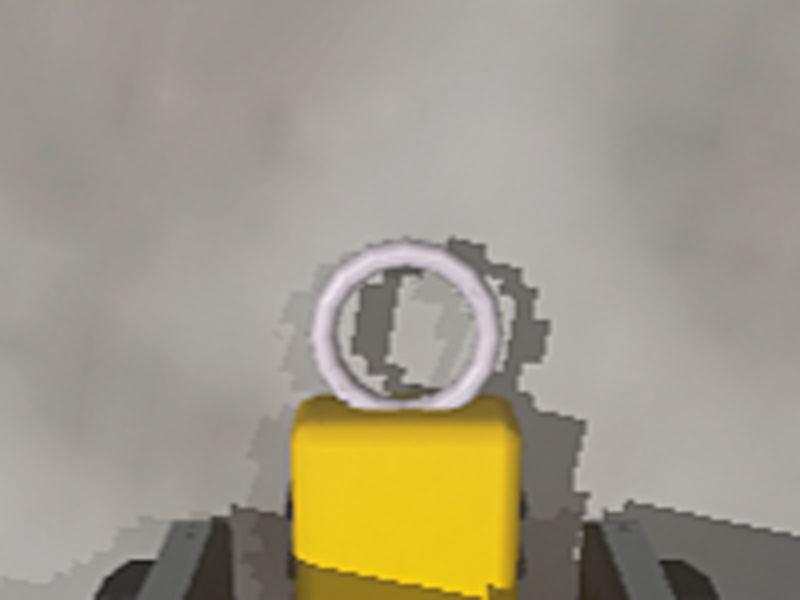

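Call:
{"method": "jog_arm", "body": {"targets": [{"offset":[0,0,0],"yaw":0},{"offset":[0,0,0],"yaw":0},{"offset":[0,0,0],"yaw":0},{"offset":[0,0,0],"yaw":0},{"offset":[0,0,0],"yaw":0},{"offset":[0,-0.01,0],"yaw":0},{"offset":[0,-0.03,0],"yaw":0},{"offset":[0,-0.05,0],"yaw":0},{"offset":[0,-0.065,0],"yaw":0},{"offset":[0,-0.073,0],"yaw":0},{"offset":[0,-0.073,0],"yaw":0},{"offset":[0,-0.073,0],"yaw":0}], "fingers": 0, "grip_force": 60}}

```text
time_s: 18.07
eef_pos: [454.7, 1.4, 92.0]
ee_rot: [-0.695, 0.711, 0.084, -0.072]
force: [0.2, 1.1, -2.2]
grip_width: 0.31
```

```bash
cat > iso.py <<'E'
from h import *
from rig import ctrl
s=ctrl.sense();T=pose(s);th=.2213;d=T[:2,3]-[497.8,-186.64]
print("iso x,y",(d@[np.cos(th),np.sin(th)]).round(2),(d@[-np.sin(th),np.cos(th)]).round(2),"z",T[2,3].round(2),"F iso",[(s["force"][:2]@v).round(1) for v in ([np.cos(th),np.sin(th)],[-np.sin(th),np.cos(th)])],s["force"][2].round(1),"M",s["wrist_torque"].round(2))
E
python3 look.py s12 scene 280 190 440 310;python3 look.py w12; python3 st.py; python3 iso.py
```

```text
18.0667 [454.7   1.4  92. ] [-0.003  0.022  0.01   0.    -0.007 -0.002] [ 0.17  1.1  -2.2 ] [-0.25  0.36  1.9  -0.02  0.86 -0.46]
[0.975 0.22 ]
scale 5.0
18.1167 [454.5   1.5  91.5] [-0.     0.016  0.001 -0.     0.001 -0.001] [ 0.57  0.04 -1.12] [-0.25  0.36  1.9  -0.02  0.86 -0.46]
[0.975 0.22 ]
18.1667 [[0.9754, 0.0175, -0.2197, 454.3724], [0.22, -0.0207, 0.9753, 1.4792], [0.0126, -0.9996, -0.024, 91.3134], [0.0, 0.0, 0.0, 1.0]] [ 0.4 -0.  -2.5] [-0.247  0.357  1.904 -0.021  0.859 -0.455] dq [ 0.     0.004 -0.002 -0.001  0.001  0.001] grip 26.321052445267792
tilt world mrad (tool y horiz) [ 17.5 -20.7] heading 12.712059539500633
iso x,y -1.08 193.06 z 91.31 F iso [np.float64(0.4), np.float64(-0.1)] -2.5 M [ 0.08  0.11 -0.02]
```

View pics/s12.png

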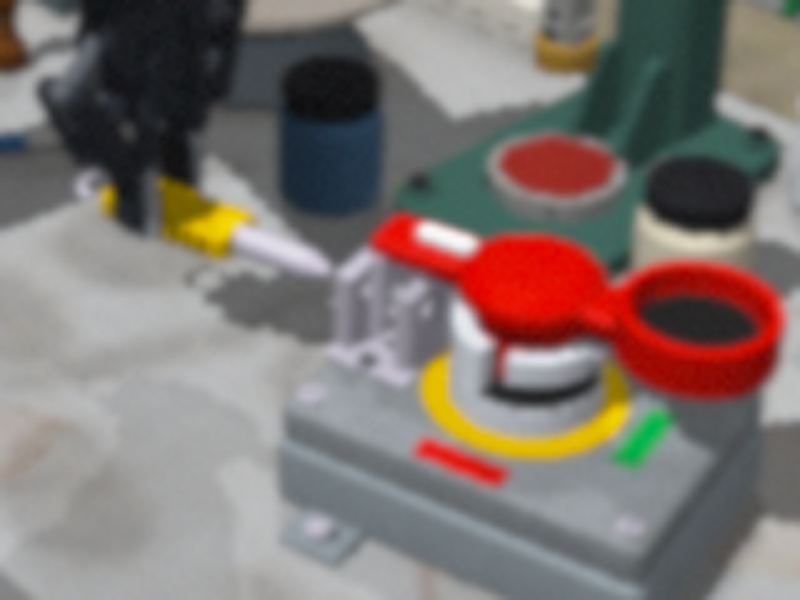

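View pics/w12.png

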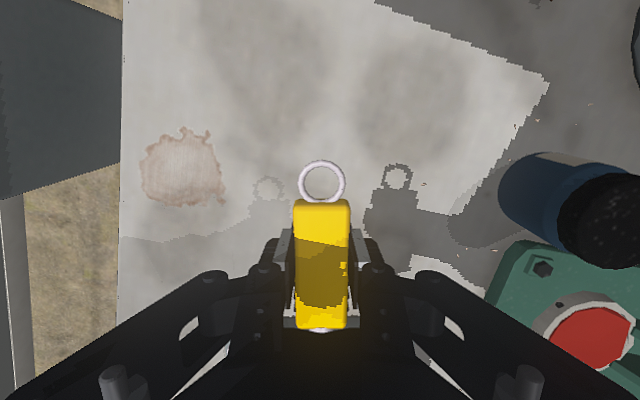

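```bash
python3 - <<'E'
from h import *
import pickle
s,c=pickle.load(open("s12.pkl","rb"));T=c["T"]
th=.2213;Rz=np.array([[np.cos(th),-np.sin(th)],[np.sin(th),np.cos(th)]])
for n,q in (("nose",(-1.1,101.5,79.3)),("shoulder top L",(-15,149.5,86.3)),("lug-18,84,94",(-18,84,94)),("lug 18,84,94",(18,84,94)),("lug-18,76,94",(-18,76,94)),("-18,76,55",(-18,76,55)),("-18,46,94",(-18,46,94)),("18,46,94",(18,46,94)),("hole",(0,84,80))):
    p=proj(c["intrinsics"],c["k1"],T,np.r_[Rz@np.array(q[:2])+[497.8,-186.64],q[2]])[0];print(n,p.round(1),((p-[280,190])*5).round(0))
im=c["img"];cv2.imwrite("pics/s12z.png",cv2.resize(im[225:275,320:375],None,fx=12,fy=12,interpolation=cv2.INTER_CUBIC)[:,:,::-1])
E
```

```text
nose [344.7 243.5] [324. 267.]
shoulder top L [323.4 237. ] [217. 235.]
lug-18,84,94 [347.4 244.1] [337. 270.]
lug 18,84,94 [356.1 236.4] [381. 232.]
lug-18,76,94 [350.6 245.2] [353. 276.]
-18,76,55 [350.3 260. ] [352. 350.]
-18,46,94 [362.7 249.8] [414. 299.]
18,46,94 [371.2 241.8] [456. 259.]
hole [351.7 245.5] [359. 277.]
```

View pics/s12z.png

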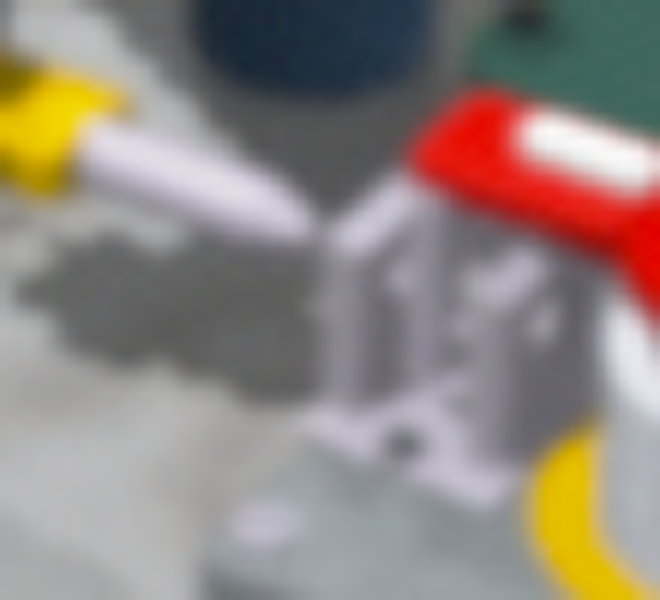

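Call:
{"method": "jog_arm", "body": {"targets": [{"offset":[0.001,0.0001,-0.004],"yaw":0},{"offset":[0.001,0.0002,-0.008],"yaw":0},{"offset":[0.001,0.0003,-0.012],"yaw":0},{"offset":[0.001,0.0004,-0.016],"yaw":0},{"offset":[0.001,0.0005,-0.02],"yaw":0},{"offset":[0.001,0.0006,-0.024],"yaw":0},{"offset":[0.001,0.0006,-0.024],"yaw":0}]}}

```text
time_s: 18.75
eef_pos: [460.8, -22.5, 91.4]
ee_rot: [-0.695, 0.711, 0.083, -0.073]
force: [0.4, -0.6, 0.2]
grip_width: 0.306
```

```bash
python3 iso.py; python3 look.py s13 scene 310 220 390 280; python3 look.py t13 top 340 180 440 255; python3 iso.py
```

```text
iso x,y -0.06 168.23 z 91.35 F iso [np.float64(0.3), np.float64(-0.7)] 0.2 M [-0.13  0.14 -0.08]
18.75 [460.8 -22.5  91.4] [ 0.013 -0.005  0.007  0.002 -0.002  0.015] [ 0.41 -0.59  0.23] [-0.3   0.37  1.89 -0.02  0.86 -0.5 ]
[0.976 0.219]
scale 10.0
18.8 [460.7 -22.2  91.4] [ 0.009 -0.002  0.005  0.002 -0.002  0.004] [-0.31 -0.39 -0.87] [-0.3   0.37  1.89 -0.02  0.86 -0.5 ]
[0.976 0.219]
scale 8.0
iso x,y -0.09 168.81 z 91.34 F iso [np.float64(-0.1), np.float64(-0.3)] -1.3 M [ 0.01  0.05 -0.04]
```

View pics/s13.png

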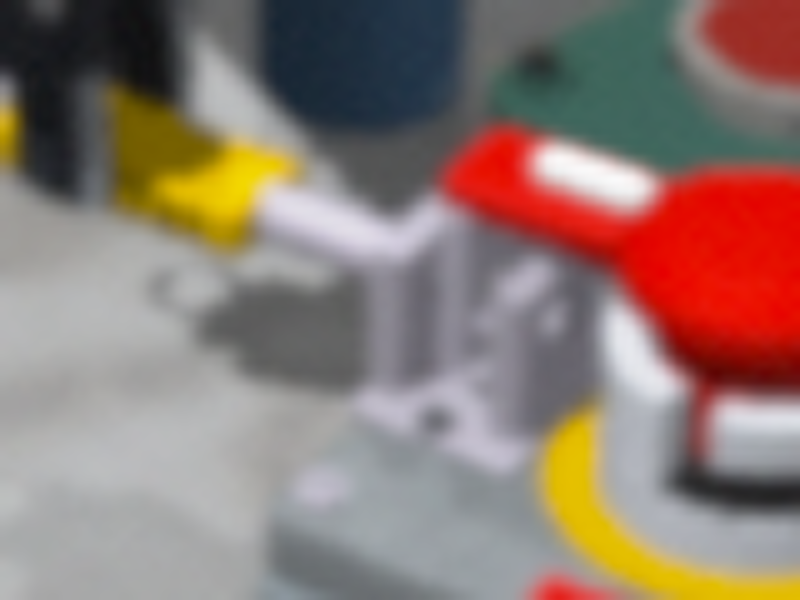

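View pics/t13.png

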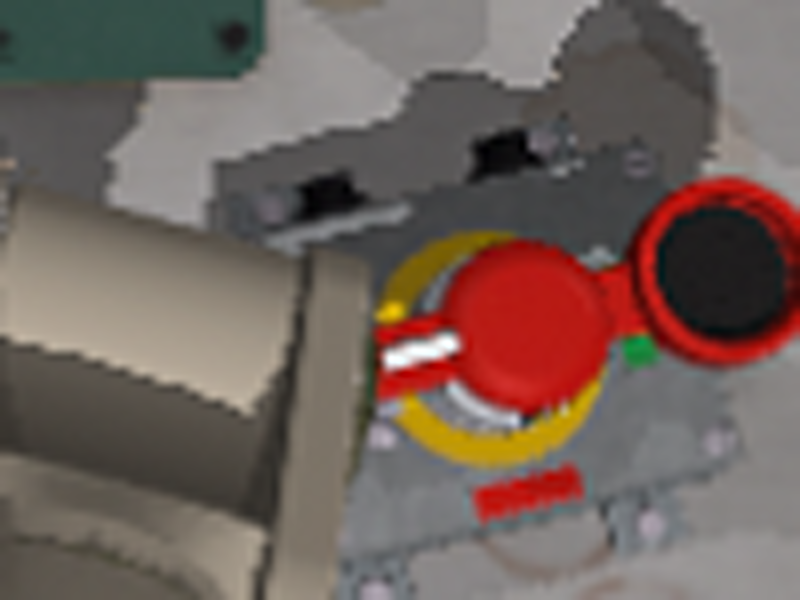

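Call:
{"method": "jog_arm", "body": {"targets": [{"offset":[0,0.0001,-0.003],"yaw":0},{"offset":[0,0.0001,-0.006],"yaw":0},{"offset":[0,0.0002,-0.009],"yaw":0},{"offset":[0,0.0002,-0.009],"yaw":0}]}}

```text
time_s: 19.18
eef_pos: [462.8, -31.3, 91.4]
ee_rot: [-0.695, 0.711, 0.083, -0.073]
force: [-0.5, -0.2, -0.7]
grip_width: 0.307
```

```bash
python3 iso.py
```

```text
iso x,y -0.03 159.24 z 91.42 F iso [np.float64(-0.5), np.float64(-0.1)] -0.7 M [-0.18  0.16 -0.06]
```

Call:
{"method": "jog_arm", "body": {"targets": [{"offset":[0,0.0001,-0.003],"yaw":0},{"offset":[0,0.0001,-0.006],"yaw":0},{"offset":[0,0.0002,-0.009],"yaw":0},{"offset":[0,0.0003,-0.012],"yaw":0},{"offset":[0,0.0003,-0.012],"yaw":0}]}}

```text
time_s: 19.6
eef_pos: [465.6, -43.7, 91.5]
ee_rot: [-0.694, 0.711, 0.083, -0.072]
force: [-0.2, -0.5, 0.0]
grip_width: 0.307
```

```bash
python3 iso.py
```

```text
iso x,y -0.02 146.57 z 91.46 F iso [np.float64(-0.3), np.float64(-0.4)] 0.0 M [-0.27  0.13 -0.12]
```

Call:
{"method": "jog_arm", "body": {"targets": [{"offset":[0,0.0001,-0.003],"yaw":0},{"offset":[0,0.0001,-0.006],"yaw":0},{"offset":[0,0.0002,-0.009],"yaw":0},{"offset":[0,0.0003,-0.011],"yaw":0},{"offset":[0,0.0003,-0.011],"yaw":0}]}}

```text
time_s: 20.02
eef_pos: [468.1, -54.9, 91.5]
ee_rot: [-0.694, 0.711, 0.083, -0.072]
force: [-1.4, -2.0, 0.6]
grip_width: 0.308
```

```bash
python3 iso.py; python3 look.py s14 scene 310 220 390 280
```

```text
iso x,y -0.03 135.03 z 91.46 F iso [np.float64(-1.8), np.float64(-1.7)] 0.6 M [-0.35  0.31 -0.13]
20.0167 [468.1 -54.9  91.5] [ 0.006 -0.001  0.004 -0.003 -0.005  0.009] [-1.36 -2.02  0.61] [-0.36  0.39  1.86 -0.02  0.87 -0.57]
[0.976 0.219]
scale 10.0
```

View pics/s14.png

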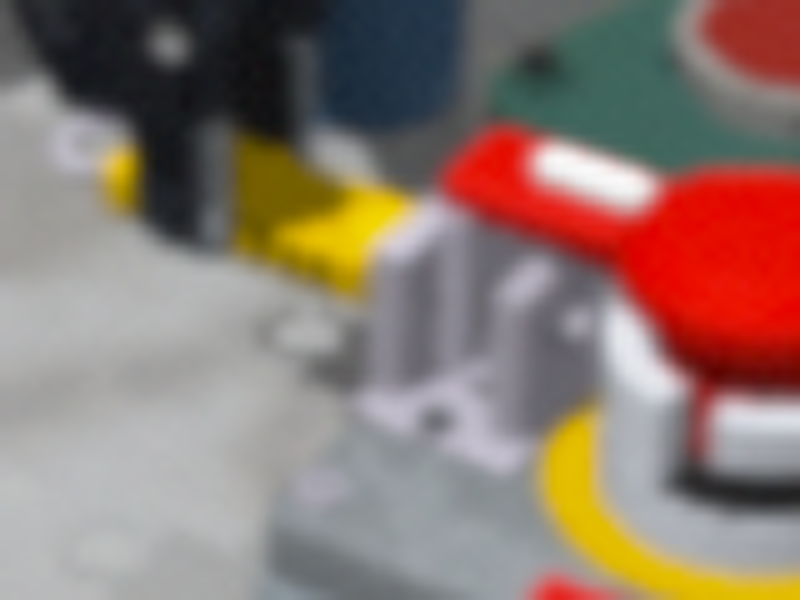

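Call:
{"method": "jog_arm", "body": {"targets": [{"offset":[0,0.0001,-0.002],"yaw":0},{"offset":[0,0.0001,-0.004],"yaw":0},{"offset":[0,0.0001,-0.005],"yaw":0},{"offset":[0,0.0001,-0.005],"yaw":0}]}}

```text
time_s: 20.4
eef_pos: [469.0, -59.1, 91.4]
ee_rot: [-0.695, 0.711, 0.083, -0.072]
force: [-2.3, 5.0, 2.9]
grip_width: 0.306
```

```bash
python3 iso.py
```

```text
iso x,y -0.13 130.71 z 91.39 F iso [np.float64(-1.2), np.float64(5.4)] 2.9 M [ 0.79  0.4  -0.06]
```

Call:
{"method": "jog_arm", "body": {"targets": [{"offset":[0,0,-0.001],"yaw":0},{"offset":[0,0,-0.002],"yaw":0},{"offset":[0,0,-0.002],"yaw":0}]}}

```text
time_s: 20.65
eef_pos: [468.9, -59.3, 91.3]
ee_rot: [-0.696, 0.709, 0.083, -0.073]
force: [-1.9, 14.5, 4.9]
grip_width: 0.301
```

```bash
python3 iso.py; python3 look.py s15 scene 310 220 390 280
```

```text
iso x,y -0.24 130.55 z 91.3 F iso [np.float64(1.3), np.float64(14.5)] 4.9 M [2.11 0.35 0.14]
20.65 [468.9 -59.3  91.3] [ 0.001 -0.001  0.002 -0.006 -0.002  0.003] [-1.94 14.46  4.91] [-0.37  0.39  1.85 -0.01  0.88 -0.58]
[0.976 0.219]
scale 10.0
```

View pics/s15.png

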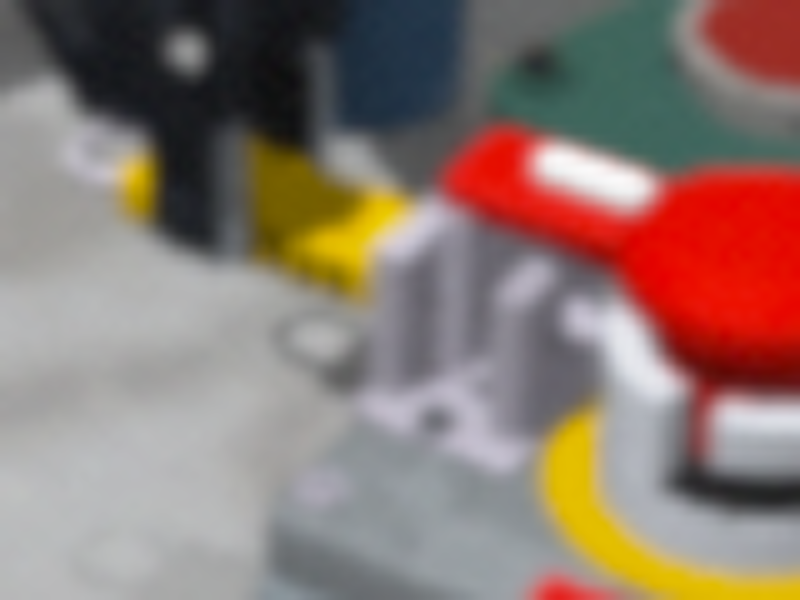

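Call:
{"method": "jog_arm", "body": {"targets": [{"offset":[0,0,0],"yaw":0},{"offset":[0,0,0],"yaw":0},{"offset":[0,0,0],"yaw":0}]}}

```text
time_s: 20.95
eef_pos: [469.0, -59.2, 91.4]
ee_rot: [-0.696, 0.709, 0.083, -0.073]
force: [-2.0, 3.5, 2.8]
grip_width: 0.309
```

Call:
{"method": "jog_arm", "body": {"targets": [{"offset":[0,0,0],"yaw":0},{"offset":[0,0,0],"yaw":0},{"offset":[0,0,0],"yaw":0},{"offset":[0,0,0],"yaw":0},{"offset":[0,0,0],"yaw":0}], "fingers": 0.05}}

```text
time_s: 21.37
eef_pos: [469.1, -59.3, 91.4]
ee_rot: [-0.696, 0.709, 0.083, -0.073]
force: [-0.5, -0.5, -0.1]
grip_width: 0.588
```

```bash
python3 iso.py; python3 look.py w16;python3 look.py s16 scene 310 220 390 280
```

```text
iso x,y -0.1 130.54 z 91.4 F iso [np.float64(-0.6), np.float64(-0.4)] -0.1 M [ 0.07 -0.05  0.04]
21.3667 [469.1 -59.3  91.4] [ 0.001 -0.001  0.001  0.001 -0.    -0.   ] [-0.51 -0.52 -0.12] [-0.37  0.39  1.85 -0.01  0.88 -0.58]
[0.976 0.219]
21.4167 [469.  -59.3  91.4] [ 0.001  0.001 -0.     0.     0.001 -0.   ] [-0.06 -0.2   0.07] [-0.37  0.39  1.85 -0.01  0.88 -0.58]
[0.976 0.219]
scale 10.0
```

View pics/w16.png

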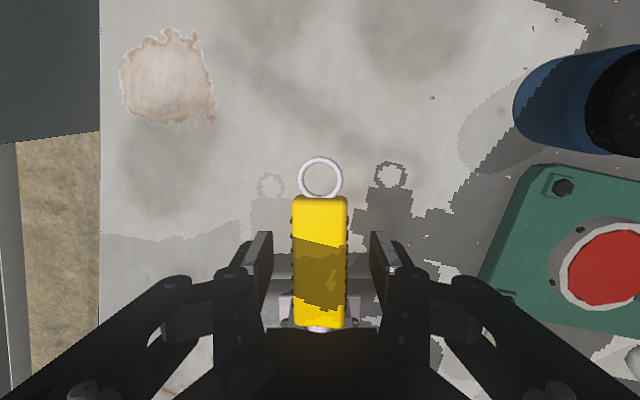

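View pics/s16.png

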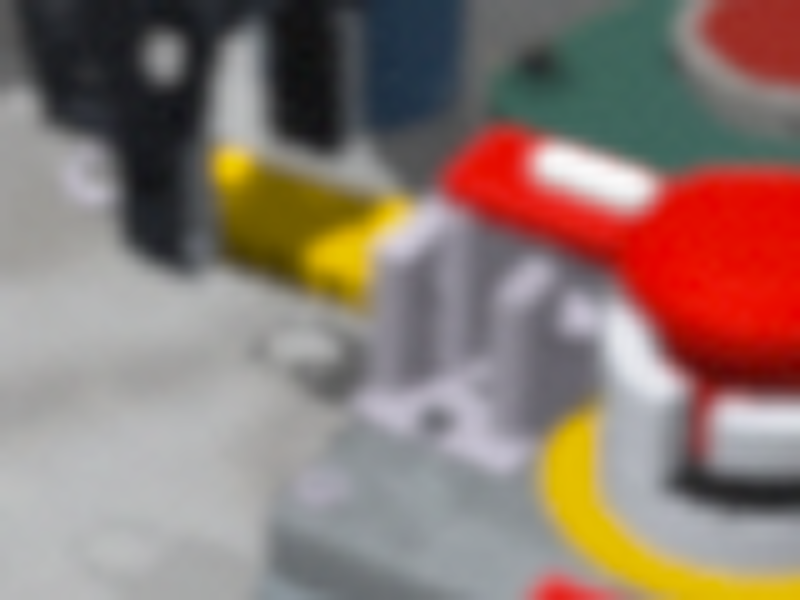

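Call:
{"method": "jog_arm", "body": {"targets": [{"offset":[0,-0.01,0],"yaw":0},{"offset":[0,-0.03,0],"yaw":0},{"offset":[0,-0.06,0],"yaw":0},{"offset":[-0.01,-0.09,0],"yaw":0},{"offset":[-0.04,-0.12,0],"yaw":0},{"offset":[-0.07,-0.14,-0.01],"yaw":0},{"offset":[-0.1,-0.15,-0.02],"yaw":0},{"offset":[-0.1,-0.15,-0.03],"yaw":0},{"offset":[-0.1,-0.15,-0.03],"yaw":0},{"offset":[-0.1,-0.15,-0.03],"yaw":0}]}}

```text
time_s: 22.3
eef_pos: [375.8, -107.9, 240.9]
ee_rot: [-0.696, 0.709, 0.083, -0.072]
force: [0.8, 0.4, -0.1]
grip_width: 0.584
```

```bash
python3 iso.py; python3 look.py w17;python3 look.py s17 scene 310 200 440 300;python3 look.py t17 top 330 180 440 255
```

```text
iso x,y -101.79 103.58 z 240.94 F iso [np.float64(0.8), np.float64(0.2)] -0.1 M [ 0. -0. -0.]
22.3 [ 375.8 -107.9  240.9] [0.027 0.019 0.006 0.001 0.001 0.003] [ 0.78  0.39 -0.14] [-0.58  0.01  1.88 -0.01  1.23 -0.8 ]
[0.976 0.218]
22.35 [ 375.8 -107.5  240.5] [ 0.015  0.012  0.002 -0.    -0.001 -0.002] [ 0.07  0.39 -0.51] [-0.58  0.01  1.88 -0.01  1.23 -0.8 ]
[0.976 0.219]
scale 6.0
22.4 [ 375.8 -107.3  240.4] [ 0.007  0.005  0.003 -0.    -0.001 -0.005] [-1.28  0.8   0.61] [-0.58  0.01  1.88 -0.01  1.23 -0.8 ]
[0.976 0.219]
scale 7.2727272727272725
```

View pics/w17.png

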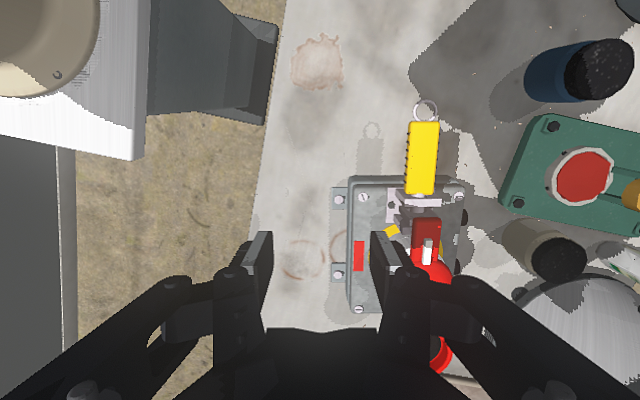

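View pics/s17.png

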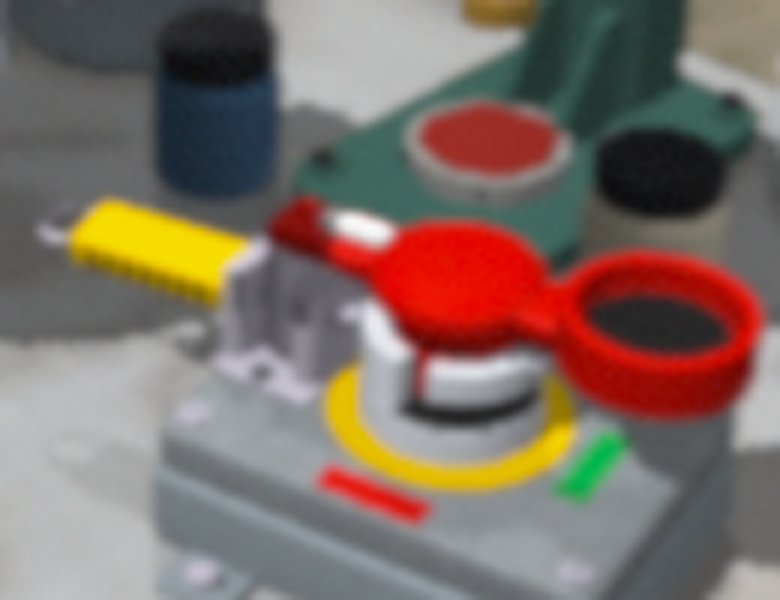

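View pics/t17.png

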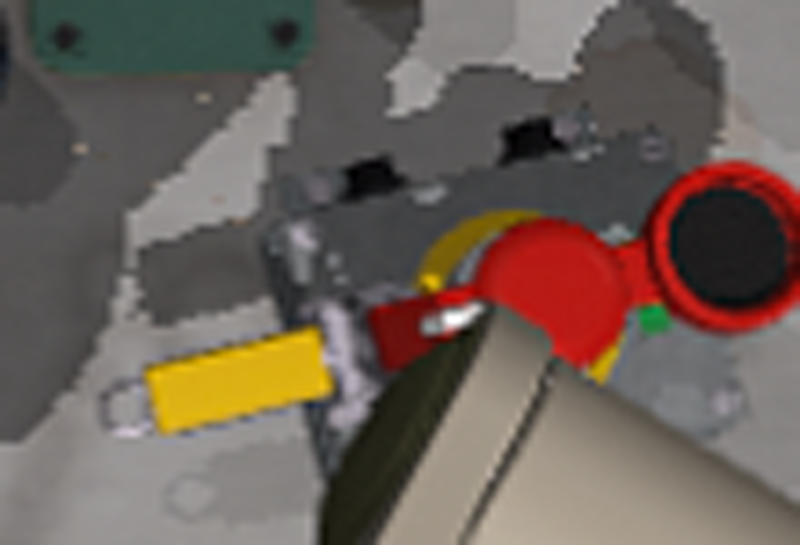

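```bash
python3 - <<'E'
from h import *
import pickle
s,c=pickle.load(open("w17.pkl","rb"));T=camT(c,s);im=c["img"]
hsv=cv2.cvtColor(im,cv2.COLOR_RGB2HSV)
m=((hsv[...,0]>18)&(hsv[...,0]<35)&(hsv[...,1]>150));m[:105]=0;m[205:]=0;m[:,:395]=0;m[:,450:]=0
ys,xs=np.nonzero(m);th=.2213
for v in (ys.min(),ys.max()+1):
    u=xs[np.abs(ys-v)<6].mean();w=atz(c["intrinsics"],c["k1"],T,(u,v),87);d=w[:2]-[497.8,-186.64]
    print(u,v,"iso",d@[np.cos(th),np.sin(th)],d@[-np.sin(th),np.cos(th)])
cv2.imwrite("pics/w17z.png",cv2.resize(im[95:235,370:480],None,fx=4.2,fy=4.2,interpolation=cv2.INTER_CUBIC)[:,:,::-1])
E
```

```text
424.33125 121 iso -4.021094666094633 157.00006581770023
419.60176991150445 195 iso -1.3267935640202775 85.40419655110955
```

View pics/w17z.png

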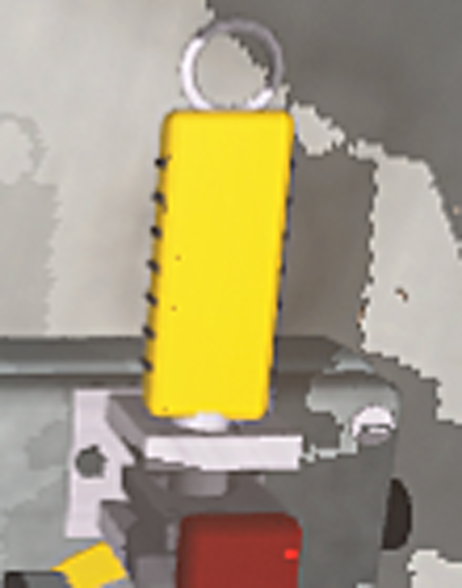

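```bash
python3 - <<'E'
from h import *
import pickle
s,c=pickle.load(open("w17.pkl","rb"));T=camT(c,s)
th=.2213;Rz=np.array([[np.cos(th),-np.sin(th)],[np.sin(th),np.cos(th)]])
for q in ((0,84,94),(0,76,94),(-18,84,94),(18,84,94),(0,84,87),(0,84,80),(0,85,87),(0,86,87),(0,88,87),(-14,84,87),(14,84,87),(-14,86,87),(-18,84,56)):
    p=proj(c["intrinsics"],c["k1"],T,np.r_[Rz@np.array(q[:2])+[497.8,-186.64],q[2]])[0];print(q,((p+.5-[370,95])*4.2-.5).round(0))
E
```

```text
(0, 84, 94) [225. 437.]
(0, 76, 94) [222. 469.]
(-18, 84, 94) [147. 437.]
(18, 84, 94) [303. 436.]
(0, 84, 87) [215. 427.]
(0, 84, 80) [205. 418.]
(0, 85, 87) [215. 423.]
(0, 86, 87) [216. 419.]
(0, 88, 87) [217. 411.]
(-14, 84, 87) [156. 428.]
(14, 84, 87) [274. 427.]
(-14, 86, 87) [157. 420.]
(-18, 84, 56) [106. 390.]
```

Call:
{"method": "jog_arm", "body": {"targets": [{"offset":[0.025,0,-0.02],"yaw":0},{"offset":[0.05,0,-0.045],"yaw":0},{"offset":[0.075,0.01,-0.065],"yaw":0},{"offset":[0.09,0.02,-0.08],"yaw":0},{"offset":[0.102,0.03,-0.09],"yaw":0},{"offset":[0.102,0.035,-0.09],"yaw":0},{"offset":[0.102,0.035,-0.09],"yaw":0},{"offset":[0.102,0.035,-0.09],"yaw":0}]}}

```text
time_s: 23.12
eef_pos: [495.2, -172.3, 207.9]
ee_rot: [-0.697, 0.709, 0.083, -0.074]
force: [-0.6, -0.2, 0.0]
grip_width: 0.586
```

```bash
python3 iso.py; python3 look.py w18 wrist 260 0 400 105; python3 - <<'E'
from h import *
import pickle
s,c=pickle.load(open("w18.pkl","rb"));T=camT(c,s)
th=.2213;Rz=np.array([[np.cos(th),-np.sin(th)],[np.sin(th),np.cos(th)]])
for q in ((-18,84,94),(18,84,94),(-18,76,94),(0,84,87),(-14,84,87),(14,84,87),(-14,86,87),(-14,156,87),(-14,156,83)):
    p=proj(c["intrinsics"],c["k1"],T,np.r_[Rz@np.array(q[:2])+[497.8,-186.64],q[2]])[0];print(q,((p+.5-[260,0])*5.714-.5).round(0))
E
```

```text
iso x,y 0.64 14.53 z 207.89 F iso [np.float64(-0.6), np.float64(-0.1)] 0.0 M [ 0.05  0.01 -0.07]
23.1167 [ 495.2 -172.3  207.9] [-0.003 -0.027 -0.005 -0.001  0.    -0.002] [-0.56 -0.24  0.01] [-0.56  0.34  1.57 -0.01  1.21 -0.78]
[0.975 0.22 ]
scale 5.714285714285714
(-18, 84, 94) [200. 597.]
(18, 84, 94) [466. 597.]
(-18, 76, 94) [201. 658.]
(0, 84, 87) [333. 597.]
(-14, 84, 87) [232. 597.]
(14, 84, 87) [434. 597.]
(-14, 86, 87) [232. 581.]
(-14, 156, 87) [220.  -3.]
(-14, 156, 83) [222.   7.]
```

View pics/w18.png

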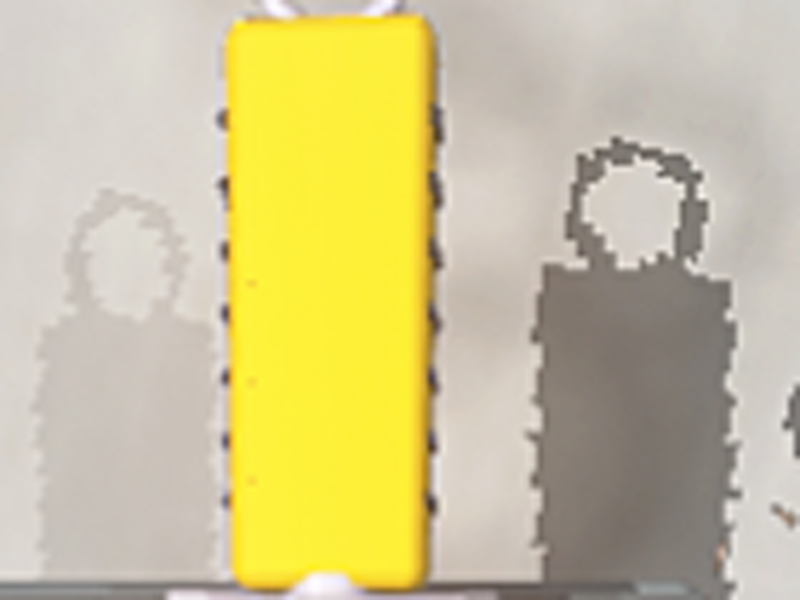

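```bash
python3 - <<'E'
from h import *
import pickle
s,c=pickle.load(open("w18.pkl","rb"));im=c["img"][88:128,285:355]
cv2.imwrite("pics/w18z.png",cv2.resize(im,None,fx=11,fy=11,interpolation=cv2.INTER_NEAREST)[:,:,::-1])
E
```

```text
(no output)
```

View pics/w18z.png

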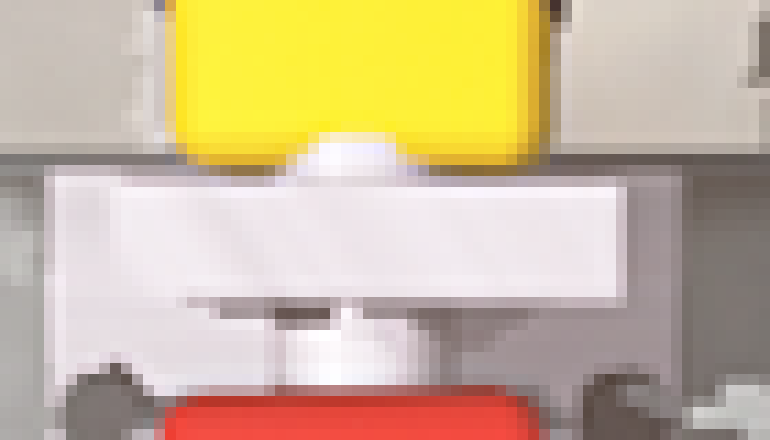

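```bash
python3 - <<'E'
from rig import ctrl
s=ctrl.sense();print(s["time_s"],s["force"].round(1),s["dq"].round(3));print(ctrl.finish_job())
E
```

```text
23.1667 [-0.1  0.2  0.8] [-0.006 -0.013 -0.005 -0.    -0.002 -0.   ]
the job is handed in; nothing more can be done
None
```

The kiln is isolated and locked off. The lever is up in the off notch and the yellow pin is through both lugs and the tongue. I handed the job in at 23.2 s of the 61 s allowed.

- **Lever:** I pressed it by the thumb cup with closed fingers. It met the rubber stop about 8.5 mm down. The highest vertical force I read was about 20 N, well under 40 N. I swung it a quarter turn until it met its far stop and then let it spring up. The wrist and scene pictures agree with the cup being fully up at off.
- **Pin:** I picked it up, turned it, set it down and gripped it again so it sat level. It went in with almost no resistance until the shoulder met the outer lug at about 14.5 N, where it stopped moving. I then relaxed the push and let go.
- **Last checks:** The pin stayed in after release, with the rod visible past the tongue and inner lug. The robot was clear of everything, with no load on the wrist.
- **Where the checks disagreed:** After release, the grip's front edge measured 85.4 mm from the lever's axis, against 84 mm for full contact. Seen from above, there was a gap of about 1 mm at the top edge. I put this down to the grip drooping slightly within the hole's clearance, and did not push again.
- **Bystanders:** I touched none of the other things on the bench as far as I could tell. I did not measure their positions again at the end.

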